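# Set up the photo frame on its prop leg

## Robot

A 6-joint arm with a two-finger parallel gripper is mounted at the origin on the work surface. World frame = base frame: x ahead of the robot, y to its left, z up, the work surface at z = 0. Lengths are in m, angles in rad, forces in N, time in s.
With the tool pointing down it reaches from about 0.225 to 0.725 m from the base axis. Payload 3.1 kg.
Tool frame: the origin (TCP) lies midway between the tips of the shut fingers; the grasp point (between the pads) lies 19 mm behind it; z points along the fingers, y is the direction in which the jaws open and shut (so a half turn about z gives the same grasp; the last joint's range is limited). The gripper opens to 85 mm and grips with 20 to 120 N. Pads are 22 mm wide; open, the fingers measure 114 mm over their backs; the gripper's body (76 mm by 85 mm) begins 54 mm behind the grasp point. The pads swing forward as they close: fully open they stand 13 mm farther back than shut.
Start: joints at [-1.438, 0.048, 0.099, 1.622, 0, 1.443], TCP at [0.135, -0.507, 0.231] pointing down, gripper open.
Joint ranges: [-2.91, 2.91], [-0.99, 1.94], [-1.21, 1.42], [-2.12, 2.29], [-1.49, 1.47], [-3.14, 3.14]. Speed limits (rad/s): [2.79, 2.79, 3.14, 3.14, 3.14, 3.14].

## Interface

Orientations are given as a unit quaternion [w, x, y, z].
In Python, from workcell import state, snapshot, sign_off gives the robot as it stands.
- The arm moves only by the tool send_rows, never from a script. Its argument "commands" is a list of rows, each a list of 5 numbers: the shift along the tool's x, y, z in m, then the turn about the tool's z in degrees, then the opening, from 0 (shut) to 1 (fully open). A call has 1 to 12 rows; each row shifts and turns the pose as measured when the row begins, along the tool's axes as they then stand; what a row does not reach is not made up. A row lasts 1/10 s, in which the tool goes at most 50 mm and 8.59 degrees, less where a joint would pass 70% of its speed; a pose out of reach is approached as far as the arm can. A call is refused whole if a number of a shift passes 0.05 or a number of a turn 8.59, either way. A call with a gripper value outside its range is refused whole. The fingers move at their own pace and stop on an object; "newtons" is the grip in N (left out, the last holds). Time passes only in rows, so rows that do not move let the fingers close. It gives the time, the measured TCP pose, the force and the opening at its end, in the units of the state.
- state(): the state, without advancing time (a new reading comes with each control period).
- snapshot(name): name is "side" or "top" or "wrist"; returns a dict with "frame" (480x640x3 uint8, blue, green, red), "range_z" (480x640 float32, m along the optical axis (not along the pixel's ray), 0 where there is no reading), "vertical_fov" (degrees; the focal length in pixels is half the picture's height over the tangent of half this angle, whatever the lens; pixels are square), "cx", "cy" (the principal point, pixels), "R" (3x3) and "t" (3): a world point X has camera coordinates R X + t; the wrist camera has in their place "hand_eye" (4x4, takes a point from camera to tool coordinates, whose origin is the TCP and whose axes are the flange's). Camera axes: x right, y down, z forward; pixel columns grow to the right and rows downward; lengths in m; the calibration is good to about 2 mm. A picture is of the moment at which its call begins: read the wrist's pose just before it.
- sign_off(): hands the job in, once; it reports no verdict.
The state is a dict: "time": time; "joints": joint angles; "qvel": joint speeds; "effort": joint torques, N m; "eef_pos": TCP position; "orientation": TCP orientation; "force": force on the tool from outside, world axes, zero at the start; "wrist_torque": the same for the moment, N m; "grip_width": opening from 0.0 (shut) to 1.0 (fully open).
Only numpy, scipy, OpenCV 4.12 (cv2) and the standard library are available. Lean on these libraries where they do the work, as an engineer would, in place of code of your own. Each camera call takes 0.05 s, during which the arm holds its last target.

## Task

Take the slim photo frame out of the letter rack, lean it picture-side against the slanted metal rest and let go of it there. Swing its prop leg out until it hits its stop while the frame leans in the rest, then take the frame again and stand it upright on its own leg, wholly on the cork mat, picture towards the robot's side of the desk. Do not let the frame fall over or lay it flat, and leave the other things on the desk where they are.

Things in the scene. Friction and masses are not known exactly. Their poses are not given: they have to be found in the camera images.
- frame_mid (a point): Centre of the loose dark wooden photo frame: a slab 68 mm wide (own y), 130 mm tall (own z, up to its top edge), 14 mm thick (own x), about 0.3 kg. The picture is on its -x face; the back, +x, carries the prop leg. The bottom edge is 65 mm below this point. It starts in the rack, its top leaning 0.25 rad towards -x (the robot).
- frame_bottom (a point): Centre of the frame's bottom face; same axes as the frame. Standing with the leg at its stop, the frame leans back 0.43 rad (top away from the picture side), with the foot bar's axis 68 mm horizontally behind this point.
- prop_leg (a joint): Angle of the steel T-shaped prop leg on the frame's back, rad: 0 folded flat, grows as the foot swings away from the back, hard stop at 0.8. Starts ajar at 0.25 to 0.38 and stays where left (stiff hinge, 0.03 N m: 0.4 N at the foot bar; a push over about 1 N at the stop tips the frame). Hinge line along the frame's y, 88 mm above its bottom edge, 10.5 mm behind its mid-plane.
- leg_bar (a point): Centre of the leg's foot bar, a round steel bar 130 mm long and 10 mm in diameter along the frame's y, 79 mm from the hinge line; the stem between is 20 mm wide and 5 mm thick. The bar sticks out 31 mm beyond the frame on either side, where fingers can push it. Own z points from bar to hinge.
- bar_left (a point): Left end (+y of the frame) of the foot bar.
- bar_right (a point): Right end (-y of the frame) of the foot bar.
- rack: Fixed dark steel letter rack, 125 (x) by 150 mm (y); origin at the centre of its underside. A plate 52 mm wide, 14 mm taller than the frame, leaning 0.25 rad to -x, covers the picture side, so the frame is free only at its narrow sides. Sloping floor 12 mm above the desk. A 45 mm high wall, 56 mm to +x of the plate, stops the leg from opening. Lift the frame along its own z.
- rest: Fixed aluminium rest, origin on the desk. A plate 50 mm wide, 6 mm thick, leaning 0.35 rad with its top towards -x, rises 80 mm along its slope; a floor at right angles to it, 60 mm wide, runs 18 mm out to +x and upward. The frame stands on that floor, picture face on the plate's +x side, leg to +x; its upper 50 mm stand free above the plate.
- rest_seat (a point): The inner corner where the rest's plate meets its floor, middle of its width, 16 mm above the desk; axes of the rest. The frame's bottom centre comes 6.5 mm towards +x and 2.5 mm above it.
- mat: Fixed cork mat, 170 mm (x) by 190 mm (y), 4 mm thick; origin at the centre of its underside. Its -x side faces the robot: the frame's picture is to look that way.
- mug: Bystander: white mug, 80 mm wide, 92 mm high.
- mouse: Bystander: black computer mouse, 105 x 60 x 30 mm.
- eraser: Bystander: white eraser, 45 x 20 x 12 mm.
- marker: Bystander: white marker with black cap, about 118 mm long, 15 mm high.
- adapter: Bystander: black mains adapter, 75 x 45 x 30 mm.
- tape: Bystander: grey tape dispenser, 130 x 50 x 73 mm.
- pencup: Bystander: grey cup with pens, 76 mm wide, 150 mm high with the pens.
Not all that is in view belongs to the job. What is meant by the part that bears frame_mid is not blue or pink, and is the larger of those in its own colour.

How it is judged:
On the way, in this order (a step that is already met when the one before it is completed fails the run):
1. the frame leans in the rest, picture side against it, and is let go (horizontal distance between frame_bottom and rest_seat below 0.03 m and angle between frame_mid's own z axis and vertical between 0.24 and 0.48 rad and x of frame_mid in the frame of rest below -0.005 m and x of leg_bar in the frame of rest above 0.02 m and contact force between the fingers and frame below 0.1 N and linear speed of frame below 0.03 m/s), for 0.2 s.
2. the leg is swung out to its stop while the frame leans in the rest (horizontal distance between frame_bottom and rest_seat below 0.03 m and angle between frame_mid's own z axis and vertical between 0.24 and 0.48 rad and x of frame_mid in the frame of rest below -0.005 m and x of leg_bar in the frame of rest above 0.02 m and value of joint prop_leg above 0.75 rad), for 0.2 s.
At the end, for the whole second after the job is handed in: The frame, released, stands still on the mat, leaning back 0.30 to 0.56 rad, leg over 0.74 rad; both bar ends and the bottom edge on the mat, both centres under 20 mm high; leg on the side away from the robot, frame turned at most 0.8 rad from square with the mat (value of joint prop_leg above 0.74 rad and angle between frame_mid's own z axis and vertical between 0.3 and 0.56 rad and x of bar_left in the frame of mat between -0.086 and 0.086 m and y of bar_left in the frame of mat between -0.096 and 0.096 m and x of bar_right in the frame of mat between -0.086 and 0.086 m and y of bar_right in the frame of mat between -0.096 and 0.096 m and x of frame_bottom in the frame of mat between -0.086 and 0.025 m and x of leg_bar in the frame of mat above -0.025 m and y of frame_bottom in the frame of mat between -0.075 and 0.075 m and angle between the y axis of frame_mid and the y axis of mat, either way round below 0.8 rad and height (world z) of each of frame_bottom, leg_bar below 0.02 m and linear speed of frame below 0.02 m/s and contact force between frame and the fingers below 0.05 N); the robot touches nothing.
It fails at once if the frame falls over or is laid flat (angle between frame_mid's own z axis and vertical above 1.2 rad).
It fails at once if a bystander is pushed more than 30 mm (distance of any of mug, mouse, eraser, marker, adapter, tape, pencup from where it was at the start of the episode above 0.03 m).
It also fails if it takes over 72 s, if anything falls off the work surface, if the arm or the gripper's body presses on something with over 40 N, if the wrist force passes 120 N, or if a joint passes its speed limit or range.

## Working session

There is one attempt and no reset: what is moved stays moved. The work goes in short steps, Python scripts to look and compute and a tool call to move; the robot and the scene stay as the last step left them, time stands still between calls to the robot, and variables do not carry over. Pictures are saved under pics/ and viewed, and the job is handed in when it is done.

Besides the shell and the picture viewer there is one more tool, called after "Call:" in YAML: its name, and indented under it one key for each argument. send_rows: Moves the arm, as the interface text tells. Its arguments: {"type":"object","properties":{"commands":{"type":"array"},"newtons":{"type":"number"}},"required":["commands"]}

```bash
mkdir -p pics; ls; cat > h.py <<'E'
import numpy as np, cv2
from workcell import state, snapshot
from scipy.spatial.transform import Rotation as Ro
def snap(n):
    s=state(); d=snapshot(n); d['s']=s
    h=d['frame'].shape[0]; d['f']=h/2/np.tan(np.radians(d['vertical_fov'])/2)
    return d
def tool(s):
    q=s['orientation']; T=np.eye(4); T[:3,:3]=Ro.from_quat([q[1],q[2],q[3],q[0]]).as_matrix(); T[:3,3]=s['eef_pos']; return T
def cloud(d):
    z=d['range_z']; v,u=np.mgrid[:z.shape[0],:z.shape[1]]
    P=np.stack([(u-d['cx'])/d['f']*z,(v-d['cy'])/d['f']*z,z],-1)
    if 'R' in d: W=(P-np.array(d['t']))@np.array(d['R'])
    else:
        M=tool(d['s'])@np.array(d['hand_eye']); W=P@M[:3,:3].T+M[:3,3]
    W[z==0]=np.nan
    return W
E
python3 - <<'E'
from h import *
s=state()
for k,v in s.items(): print(k,np.round(v,4))
for n in ['side','top','wrist']:
    d=snap(n); cv2.imwrite(f'pics/{n}0.png',d['frame']); np.save(f'{n}0.npy',cloud(d))
    print(n,d['vertical_fov'],d['cx'],d['cy'],{k:np.round(d[k],3).tolist() for k in ('R','t','hand_eye') if k in d})
E
```

```text
pics
time 0.0
joints [-1.4378  0.0488  0.0976  1.622  -0.      1.443 ]
qvel [-0.0002  0.0002 -0.0008 -0.0004 -0.0006 -0.0009]
effort [-1.00000e-04 -3.38783e+01  3.20015e+01  2.02000e-02 -1.00000e-04
 -0.00000e+00]
eef_pos [ 0.1353 -0.5066  0.2301]
orientation [-0.0012  0.9915  0.13   -0.    ]
force [ 0.4931  0.5387 -0.1537]
wrist_torque [-0.018   0.02   -0.0464]
grip_width 1.0022
side 42.44040132779327 326.61717295422756 240.5460667523667 {'R': [[0.98, -0.2, -0.004], [-0.147, -0.708, -0.69], [0.135, 0.677, -0.724]], 't': [-0.536, 0.107, 1.276]}
top 46.39476103748978 325.2248599889294 236.96143413399415 {'R': [[0.014, -1.0, -0.001], [-0.974, -0.013, -0.225], [0.225, 0.004, -0.974]], 't': [-0.055, 0.582, 1.258]}
wrist 65.82730805687915 320.19695619724195 245.9879538353324 {'hand_eye': [[-0.001, -0.949, -0.316, 0.081], [1.0, -0.001, -0.0, 0.001], [-0.0, -0.316, 0.949, -0.143], [0.0, 0.0, 0.0, 1.0]]}
```

View pics/side0.png

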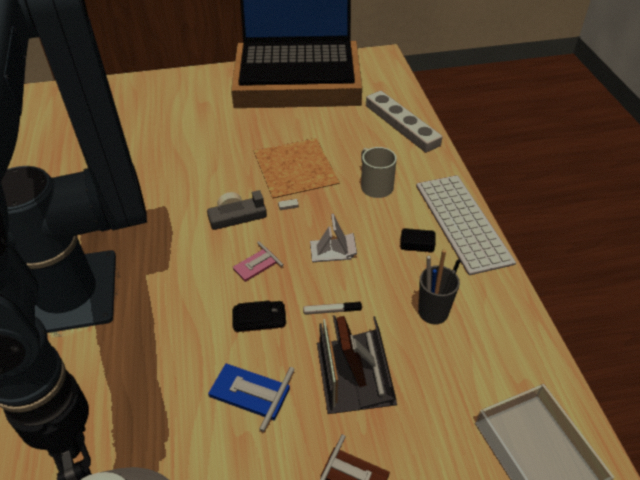

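View pics/top0.png

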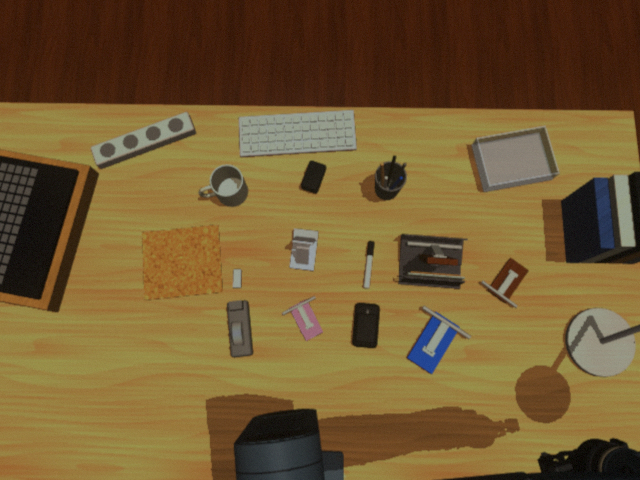

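View pics/wrist0.png

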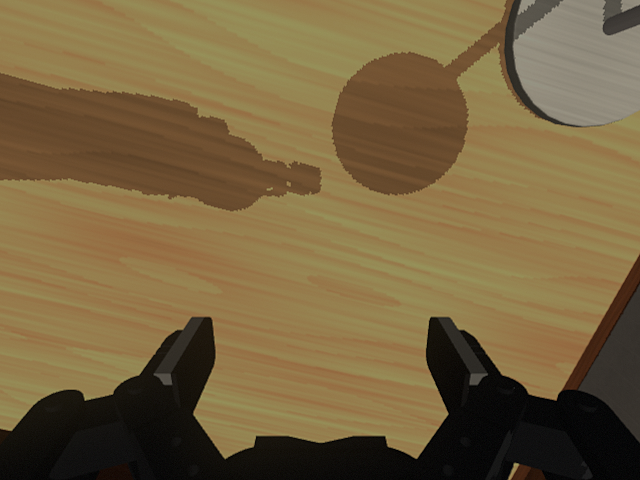

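Candidates for the frame: 
- brown frame standing in the rack (side 350,350; top 440,258)
- small brown frame lying flat (top 503,283)
- blue frame (top 437,342)
- pink frame (top 304,318)

The description points to the brown one in the rack. I'll check it in close crops.

```bash
python3 - <<'E'
from h import *
a=cv2.imread('pics/side0.png')[290:480,290:420]; a=cv2.resize(a,None,fx=3,fy=3,interpolation=2)
b=cv2.imread('pics/top0.png')[215:310,380:540]; b=cv2.resize(b,None,fx=2.6,fy=2.6,interpolation=2)
c=np.zeros((570,800,3),np.uint8); c[:a.shape[0],:a.shape[1]]=a; b=b[:, :410]; c[:b.shape[0],390:390+b.shape[1]]=b
e=cv2.imread('pics/top0.png')[220:280,280:330]; e=cv2.resize(e,None,fx=5,fy=5,interpolation=2)
c[255:555,395:645]=e
cv2.imwrite('pics/crop0.png',c)
W=np.load('top0.npy')
for n,(u,v) in dict(tl=(142,228),tr=(220,226),bl=(147,299),br=(222,292),rackbr=(461,287),racktl=(400,236),framemid=(440,261),smallbrown=(503,283),mug=(228,185),eraser=(237,278),tape=(240,328),restc=(303,250),desk=(350,200),matc=(182,262),marker=(368,265)).items(): print(n,np.round(W[v,u],4))
E
```

```text
tl [0.6137 0.4099 0.002 ]
tr [0.6214 0.2157 0.0024]
bl [0.4363 0.3803 0.0081]
br [0.456  0.2009 0.0059]
rackbr [ 0.4769 -0.3793  0.0007]
racktl [ 0.6017 -0.2325  0.0034]
framemid [ 0.5143 -0.3018  0.1396]
smallbrown [ 0.4857 -0.4769  0.0169]
mug [0.727  0.2003 0.0081]
eraser [0.4899 0.1654 0.011 ]
tape [0.3661 0.1428 0.0733]
restc [0.5518 0.0048 0.0578]
desk [ 0.6936 -0.1082  0.0019]
matc [0.5286 0.3033 0.0048]
marker [ 0.5256 -0.1521  0.0148]
```

View pics/crop0.png

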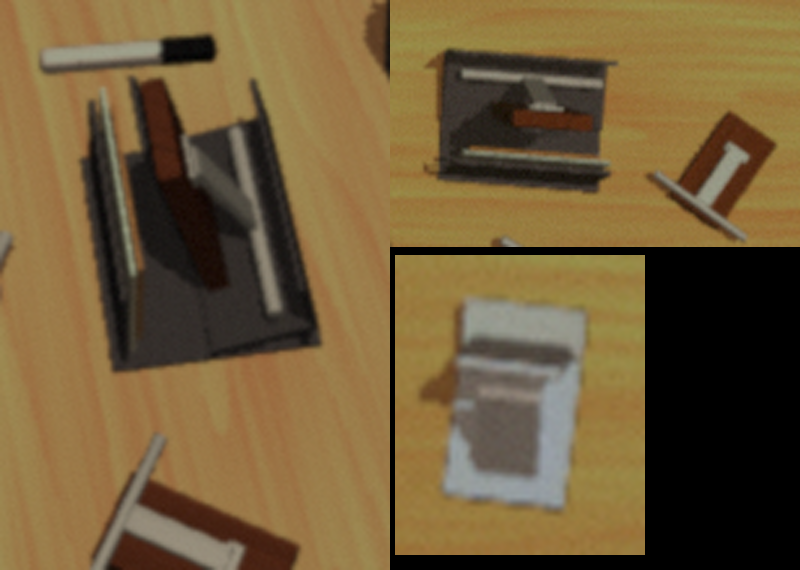

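```bash
python3 - <<'E'
from h import *
W=np.load('top0.npy')
for u,v in [(600,340),(575,330),(605,335),(600,220),(430,125)]: print(u,v,np.round(W[v,u],3))
# high points
m=W[...,2]>0.2; print(m.sum(), np.nanmin(W[m],0),np.nanmax(W[m],0))
s=state(); T=tool(s)
tgt=np.array([0.52,-0.30,0.36]); print(T[:3,:3].T@(tgt-T[:3,3])); print(T[:3,:3].round(3))
# frame top edge from top and side
for n in('top','side'):
    C=np.load(n+'0.npy'); I=cv2.imread(f'pics/{n}0.png')
    m=(C[...,0]>.44)&(C[...,0]<.6)&(C[...,1]>-.37)&(C[...,1]<-.23)&(C[...,2]>.1)
    P=C[m]; print(n,len(P)); 
    for z in (.11,.12,.13,.14,.15):
        q=P[abs(P[:,2]-z)<.005]
        if len(q): print(z,len(q),q.min(0).round(3),q.max(0).round(3))
E
```

```text
600 340 [ 0.353 -0.694  0.024]
575 330 [ 0.376 -0.638  0.022]
605 335 [ 0.365 -0.708  0.022]
600 220 [ 0.601 -0.643  0.182]
430 125 [ 0.901 -0.316  0.   ]
10860 [ 0.10910239 -0.71647545  0.20001896] [0.70078853 0.08518333 0.67456904]
[ 0.42504689 -0.10081138 -0.12933263]
[[ 0.966  0.258 -0.   ]
 [ 0.258 -0.966  0.002]
 [ 0.    -0.002 -1.   ]]
top 328
0.11 32 [ 0.524 -0.329  0.106] [ 0.537 -0.273  0.115]
0.12 11 [ 0.513 -0.321  0.115] [ 0.532 -0.273  0.124]
0.13 14 [ 0.511 -0.338  0.125] [ 0.528 -0.272  0.134]
0.14 190 [ 0.507 -0.34   0.135] [ 0.526 -0.272  0.145]
0.15 60 [ 0.501 -0.336  0.145] [ 0.522 -0.276  0.155]
side 650
0.11 81 [ 0.507 -0.344  0.105] [ 0.534 -0.278  0.115]
0.12 61 [ 0.505 -0.345  0.116] [ 0.527 -0.276  0.125]
0.13 54 [ 0.502 -0.343  0.125] [ 0.525 -0.277  0.135]
0.14 327 [ 0.5   -0.343  0.135] [ 0.522 -0.275  0.145]
0.15 74 [ 0.498 -0.331  0.145] [ 0.505 -0.277  0.154]
```

Call:
send_rows:
  commands:
    - [0, 0, -0.03, 7.5, 1]
    - [0, 0, -0.03, 7.5, 1]
    - [0.04, -0.02, 0, 0, 1]
    - [0.04, -0.02, 0, 0, 1]
    - [0.04, -0.02, 0, 0, 1]
    - [0.04, -0.02, 0, 0, 1]
    - [0.04, -0.02, 0, 0, 1]
    - [0.04, -0.02, 0, 0, 1]
    - [0.04, -0.02, 0, 0, 1]
    - [0.04, -0.02, 0, 0, 1]
    - [0.04, -0.02, 0, 0, 1]
    - [0.04, -0.02, 0, 0, 1]

```text
time: 1.35
eef_pos: [0.5475, -0.3082, 0.2858]
orientation: [-0.005, 1.0, -0.013, -0.003]
force: [-0.3, 0.3, 0.6]
grip_width: 0.998
```

```bash
python3 - <<'E'
from h import *
s=state(); print(s['time'],s['eef_pos'],s['orientation'],s['joints'])
d=snap('wrist'); cv2.imwrite('pics/w1.png',d['frame']); np.save('w1.npy',cloud(d))
E
```

```text
1.35 [ 0.54746862 -0.30815499  0.28584299] [-0.00537478  0.99989517 -0.01320803 -0.00251008] [-0.62236363  0.37228971  0.58611873  1.79489335  0.00594357  2.54561579]
```

View pics/w1.png

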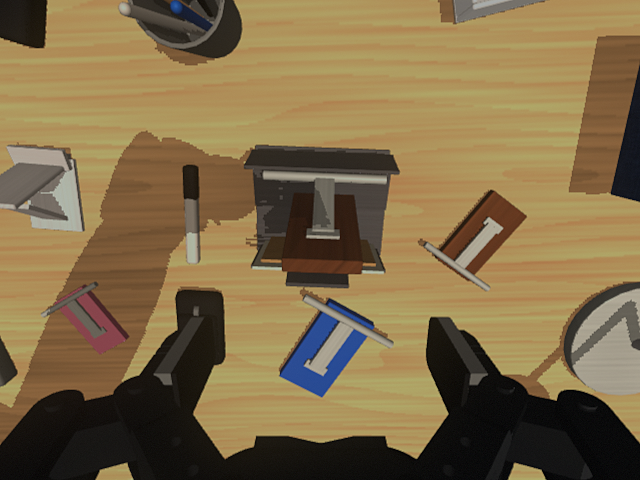

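The crop and wrist view confirm it. The rack frame is brown with its back face at about (322,235), its foot bar at (325,176), and the rack plate top at (317,280). It is larger than the loose brown frame at (475,238). Next I'll fit its pose.

```bash
python3 - <<'E'
from h import *
W=np.load('w1.npy'); I=cv2.imread('pics/w1.png')
hsv=cv2.cvtColor(I,cv2.COLOR_BGR2HSV)
for (u,v) in [(300,225),(345,225),(300,255),(350,250),(290,267),(355,267),(320,268),(325,200),(270,176),(375,178),(325,176),(320,155),(250,158),(390,162),(317,282),(290,282),(345,282)]: print(u,v,W[v,u].round(4),hsv[v,u])
def plane(m):
    P=W[m]; P=P[~np.isnan(P).any(1)]
    for _ in range(4):
        c=P.mean(0); n=np.linalg.svd(P-c,full_matrices=False)[2][2]; r=(P-c)@n; P=P[abs(r)<.0025]
    n*=np.sign(n[0]) ; return c.round(4),n.round(4),len(P)
m=np.zeros(W.shape[:2],bool); m[205:258,288:306]=1; m[205:258,338:356]=1
c,n,k=plane(m&(W[...,2]>.06)); print('back',c,n,k,'lean',np.arctan2(n[2],np.hypot(n[0],n[1])),'yaw',np.arctan2(n[1],n[0]))
m[:]=0; m[263:272,285:360]=1; print('topface',plane(m)); q=W[m]; q=q[q[:,2]>.12]; print(np.percentile(q,[2,50,98],axis=0).round(4))
# edge lines of topface
m=(W[...,2]>.128)&(np.mgrid[:480,:640][0]<275)&(np.mgrid[:480,:640][0]>225)
ys=[];
for u in range(286,360,6):
    q=W[:,u][m[:,u]]; print(u,len(q), q[:, :].max(0).round(4) if len(q) else '', q.min(0).round(4) if len(q) else '')
E
```

```text
300 225 [ 0.5359 -0.2873  0.0882] [ 11 166  46]
345 225 [ 0.5337 -0.3302  0.0839] [ 10 161  49]
300 255 [ 0.5235 -0.2898  0.1374] [ 11 168  53]
350 250 [ 0.5233 -0.3322  0.127 ] [ 12 156  54]
290 267 [ 0.5136 -0.281   0.1391] [ 10 171  97]
355 267 [ 0.5125 -0.3355  0.1394] [ 10 171  94]
320 268 [ 0.5118 -0.3062  0.1383] [ 10 173  93]
325 200 [ 0.5556 -0.3115  0.0699] [ 23  37 111]
270 176 [ 0.576  -0.2546  0.0384] [ 20  39 165]
375 178 [ 0.5709 -0.3643  0.0368] [ 23  35 170]
325 176 [ 0.5744 -0.312   0.0376] [ 25  33 172]
320 155 [ 0.5957 -0.3073  0.0352] [18 74 45]
250 158 [ 0.5959 -0.2377  0.0507] [14 71 47]
390 162 [ 0.5881 -0.3775  0.048 ] [14 77 50]
317 282 [ 0.5042 -0.3036  0.15  ] [12 64 40]
290 282 [ 0.5051 -0.2816  0.1509] [11 49 57]
345 282 [ 0.503  -0.3266  0.1484] [17 55 42]
back [ 0.5309 -0.3075  0.1025] [ 0.9664 -0.0605  0.2497] 1617 lean 0.25237825553318605 yaw -0.06252188351922515
topface (array([ 0.5133, -0.3086,  0.1396]), array([ 0.3382, -0.0201, -0.9409]), 496)
[[ 0.5088 -0.338   0.1375]
 [ 0.5132 -0.308   0.1396]
 [ 0.5176 -0.278   0.1415]]
286 22 [ 0.5259 -0.2773  0.1421] [ 0.5107 -0.2784  0.1282]
292 26 [ 0.5259 -0.2824  0.1417] [ 0.508  -0.2833  0.1286]
298 26 [ 0.5256 -0.2875  0.1414] [ 0.5078 -0.2883  0.1281]
304 25 [ 0.5252 -0.2925  0.1414] [ 0.5072 -0.2932  0.1297]
310 25 [ 0.5247 -0.2975  0.1426] [ 0.5076 -0.2982  0.1287]
316 25 [ 0.5245 -0.3027  0.1424] [ 0.5071 -0.3032  0.1286]
322 24 [ 0.5242 -0.3077  0.1417] [ 0.5062 -0.3081  0.1305]
328 24 [ 0.5237 -0.3128  0.142 ] [ 0.5065 -0.3132  0.1296]
334 24 [ 0.5234 -0.3179  0.1421] [ 0.5064 -0.3184  0.1289]
340 24 [ 0.5231 -0.3229  0.1418] [ 0.5063 -0.3235  0.1285]
346 24 [ 0.5229 -0.3279  0.1415] [ 0.5061 -0.3287  0.1283]
352 22 [ 0.5227 -0.3329  0.1414] [ 0.5066 -0.3337  0.13  ]
358 21 [ 0.5219 -0.3377  0.1426] [ 0.5068 -0.3389  0.1286]
```

Call:
send_rows:
  commands:
    - [0, -0.045, 0, 2.1, 1]
    - [0, -0.045, 0, 0, 1]
    - [0, -0.045, 0, 0, 1]
    - [0, -0.045, 0, 0, 1]
    - [0, -0.045, 0, 0, 1]
    - [0, -0.045, 0, 0, 1]
    - [0, -0.03, 0, 0, 1]
    - [0, 0, 0, 0, 1]

```text
time: 2.2
eef_pos: [0.5696, 0.0062, 0.2781]
orientation: [-0.011, 1.0, -0.028, -0.007]
force: [-0.1, -0.2, -0.1]
grip_width: 0.997
```

```bash
python3 - <<'E'
from h import *
s=state(); print(s['time'],s['eef_pos'],s['orientation'],s['joints'])
d=snap('wrist'); cv2.imwrite('pics/w2.png',d['frame']); np.save('w2.npy',cloud(d))
E
```

```text
2.2 [0.56962009 0.0062495  0.27814246] [-0.01100426  0.99952759 -0.02771997 -0.00742378] [-0.11821587  0.2029052   0.36288362  1.74755325  0.02057639  3.07865608]
```

View pics/w2.png

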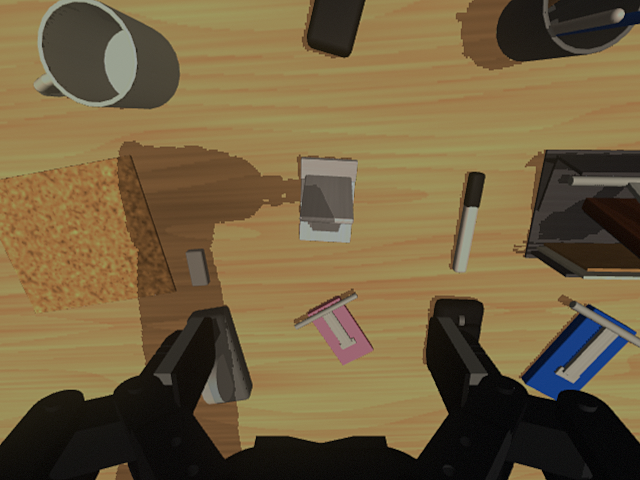

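```bash
python3 - <<'E'
from h import *
W=np.load('w2.npy'); I=cv2.imread('pics/w2.png')
c=cv2.resize(I[145:255,285:375],None,fx=5,fy=5,interpolation=2); cv2.imwrite('pics/w2c.png',c)
print(tool(state()).round(4))
for v in range(155,245,4): print(v,[W[v,u].round(3).tolist() for u in (306,326,346)])
E
```

```text
[[ 0.9983 -0.0571 -0.0145  0.5696]
 [-0.0567 -0.9982  0.0212  0.0046]
 [-0.0156 -0.0203 -0.9997  0.278 ]
 [ 0.      0.      0.      1.    ]]
155 [[0.614, 0.025, 0.001], [0.613, 0.003, -0.0], [0.611, -0.019, -0.0]]
159 [[0.612, 0.024, 0.022], [0.61, 0.003, 0.021], [0.609, -0.018, 0.019]]
163 [[0.608, 0.024, 0.022], [0.607, 0.003, 0.023], [0.605, -0.018, 0.021]]
167 [[0.603, 0.025, 0.017], [0.602, 0.003, 0.019], [0.601, -0.018, 0.019]]
171 [[0.598, 0.025, 0.016], [0.598, 0.003, 0.019], [0.596, -0.018, 0.018]]
175 [[0.594, 0.025, 0.017], [0.593, 0.004, 0.016], [0.592, -0.018, 0.016]]
179 [[0.592, 0.025, 0.028], [0.59, 0.004, 0.024], [0.588, -0.018, 0.022]]
183 [[0.589, 0.024, 0.035], [0.587, 0.004, 0.032], [0.586, -0.017, 0.03]]
187 [[0.586, 0.024, 0.044], [0.584, 0.004, 0.039], [0.583, -0.017, 0.04]]
191 [[0.583, 0.024, 0.049], [0.582, 0.004, 0.048], [0.58, -0.016, 0.046]]
195 [[0.581, 0.024, 0.058], [0.579, 0.004, 0.055], [0.577, -0.016, 0.052]]
199 [[0.578, 0.024, 0.063], [0.576, 0.004, 0.061], [0.575, -0.015, 0.06]]
203 [[0.575, 0.023, 0.071], [0.574, 0.004, 0.068], [0.573, -0.015, 0.066]]
207 [[0.573, 0.023, 0.077], [0.572, 0.004, 0.075], [0.57, -0.015, 0.074]]
211 [[0.57, 0.023, 0.082], [0.569, 0.004, 0.081], [0.568, -0.014, 0.079]]
215 [[0.568, 0.023, 0.089], [0.567, 0.004, 0.087], [0.566, -0.014, 0.086]]
219 [[0.565, 0.023, 0.09], [0.564, 0.005, 0.09], [0.563, -0.014, 0.09]]
223 [[0.537, 0.03, 0.005], [0.549, 0.006, 0.05], [0.535, -0.017, 0.005]]
227 [[0.533, 0.03, 0.006], [0.538, 0.006, 0.028], [0.531, -0.016, 0.006]]
231 [[0.528, 0.03, 0.006], [0.527, 0.007, 0.006], [0.526, -0.016, 0.006]]
235 [[0.523, 0.031, 0.006], [0.522, 0.007, 0.006], [0.521, -0.016, 0.006]]
239 [[0.518, 0.031, 0.005], [0.518, 0.007, 0.008], [0.516, -0.016, 0.007]]
243 [[0.511, 0.032, -0.001], [0.51, 0.008, -0.0], [0.509, -0.016, 0.001]]
```

View pics/w2c.png

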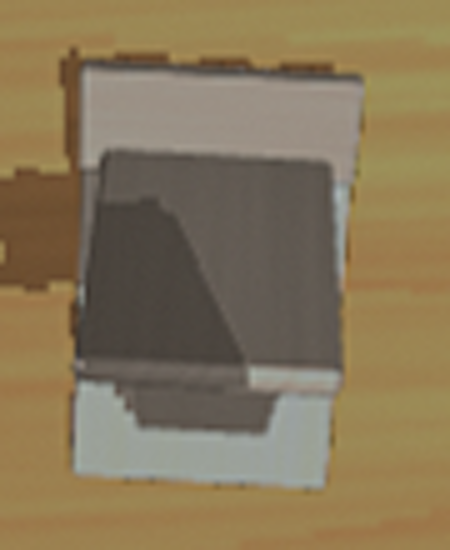

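Rest found at (326,195), with its plate top at z of about 0.09 and its floor lip at (326,160). I'll fit its plate and the mat.

```bash
python3 - <<'E'
from h import *
W=np.load('w2.npy'); I=cv2.imread('pics/w2.png')
def plane(P):
    P=P[~np.isnan(P).any(1)]
    for _ in range(4):
        c=P.mean(0); n=np.linalg.svd(P-c,full_matrices=False)[2][2]; P=P[abs((P-c)@n)<.002]
    return c,n*np.sign(n[0]),len(P)
c,n,k=plane(W[183:214,309:345].reshape(-1,3)); print(c,n,k,'lean',np.arcsin(n[2]),'yaw',np.arctan2(n[1],n[0]))
yaw=np.arctan2(n[1],n[0])
ex=np.array([np.cos(yaw),np.sin(yaw),0]);ey=np.array([-np.sin(yaw),np.cos(yaw),0])
# plate width in ey, in rest
m=np.zeros(W.shape[:2],bool);m[183:214,295:362]=1
m&=abs((W-c)@n)<.003
t=(W[m]@ey); print('plate ey range',np.percentile(t,[0.5,99.5]))
m=np.zeros(W.shape[:2],bool);m[159:174,290:365]=1; m&=W[...,2]>.012
t=(W[m]@ey); print('floor ey range',np.percentile(t,[0.5,99.5]))
yc=np.mean(np.percentile(t,[0.5,99.5]))
# seat: on plate at z=.016
x=( (c@n)-n[2]*.016 - (ey@n)*yc)/(ex@n); print('seat',ex*x+ey*yc+[0,0,.016])
# mat
hsv=cv2.cvtColor(cv2.imread('pics/top0.png'),cv2.COLOR_BGR2HSV); T=np.load('top0.npy'); 
b=hsv[...,1].astype(int); print(hsv[262,182],hsv[320,180],hsv[200,150])
for (u,v) in [(120,157),(175,290),(43,312),(100,240)]: print(u,v,W[v,u].round(4))
# side & top seat check
E
```

```text
[0.57727484 0.00356524 0.05945422] [ 0.93440189 -0.10056083  0.34173181] 1108 lean 0.3487590323498264 yaw -0.10720790519186787
plate ey range [0.03991392 0.08927438]
floor ey range [0.03503941 0.09419377]
seat [0.59291037 0.00118039 0.016     ]
[ 19 167 157] [ 22 142 153] [ 19 153 157]
120 157 [0.6231 0.2311 0.0034]
175 290 [0.4582 0.2    0.0033]
43 312 [ 0.4327  0.3819 -0.001 ]
100 240 [0.5284 0.2778 0.0042]
```

Call:
send_rows:
  commands:
    - [0, 0, 0, -8.55, 1]
    - [0, 0, 0, -8.55, 1]
    - [0, 0, 0, -8.55, 1]
    - [0, 0, 0, -8.55, 1]
    - [0, 0, 0, -8.55, 1]
    - [0, 0, 0, -8.55, 1]
    - [0, 0, 0, -8.55, 1]
    - [0, 0, 0, -8.55, 1]
    - [0, 0, 0, -8.55, 1]
    - [0, 0, 0, -8.55, 1]
    - [0, 0, 0, -8.55, 1]
    - [0, 0, 0, -8.55, 1]

```text
time: 3.45
eef_pos: [0.5676, -0.0159, 0.2726]
orientation: [-0.013, 0.644, 0.765, -0.003]
force: [-0.2, -0.0, -0.6]
grip_width: 0.999
```

Call:
send_rows:
  commands:
    - [0, 0, 0, -8.55, 1]
    - [0, 0, 0, -8.55, 1]
    - [0, 0, 0, -8.55, 1]
    - [0, 0, 0, -8.55, 1]
    - [0, 0, 0, -8.55, 1]
    - [0, 0, 0, -8.55, 1]
    - [0, 0, 0, -8.55, 1]
    - [0, 0, 0, -8.55, 1]
    - [0, 0, 0, -8.55, 1]

```text
time: 4.35
eef_pos: [0.5656, -0.0336, 0.2683]
orientation: [-0.016, 0.024, 1.0, 0.004]
force: [-0.2, 0.4, 0.1]
grip_width: 0.999
```

```bash
cat >> h.py <<'E'
def togo(target,yaw=None):
    s=state(); T=tool(s); t=np.array(target)
    print('t',round(s['time'],2),'tcp',T[:3,3].round(4),'zaxis',T[:3,2].round(3),'yaw',np.arctan2(T[1,0],T[0,0]).round(4),'j',np.round(s['joints'],2),'F',np.round(s['force'],1),'g',round(s['grip_width'],3))
    print('tool shift',(T[:3,:3].T@(t-T[:3,3])).round(4))
    if yaw is not None:
        e=yaw-np.arctan2(T[1,0],T[0,0]); e=(e+np.pi)%(2*np.pi)-np.pi; print('turn deg',np.degrees(-e).round(2))
E
python3 -c "
from h import *
togo([.5194,-.3087,.2],np.pi-.0625)"
```

```text
t 4.35 tcp [ 0.5656 -0.0336  0.2683] zaxis [-0.031  0.008 -0.999] yaw 3.0933 j [-0.18  0.21  0.35  1.74  0.   -0.13] F [-0.2  0.4  0.1] g 0.999
tool shift [ 0.0307 -0.2774  0.0675]
turn deg 0.82
```

Call:
send_rows:
  commands:
    - [0.005, -0.046, 0.005, 0.8, 1]
    - [0.005, -0.046, 0.005, 0, 1]
    - [0.005, -0.046, 0.005, 0, 1]
    - [0.005, -0.046, 0.005, 0, 1]
    - [0.005, -0.046, 0.005, 0, 1]
    - [0.005, -0.046, 0.005, 0, 1]

```text
time: 4.95
eef_pos: [0.5152, -0.32, 0.2354]
orientation: [-0.016, 0.029, 0.999, 0.003]
force: [0.3, -0.1, -0.3]
grip_width: 1.0
```

```bash
python3 -c "
from h import *
togo([.5194,-.3087,.17],np.pi-.0625)
d=snap('wrist'); cv2.imwrite('pics/w3.png',d['frame']); np.save('w3.npy',cloud(d))"
```

```text
t 4.95 tcp [ 0.5152 -0.32    0.2354] zaxis [-0.031  0.007 -0.999] yaw 3.0831 j [-0.66  0.3   0.4   1.69 -0.01 -0.6 ] F [ 0.3 -0.1 -0.3] g 1.0
tool shift [-0.0056  0.0112  0.0653]
turn deg 0.23
```

View pics/w3.png

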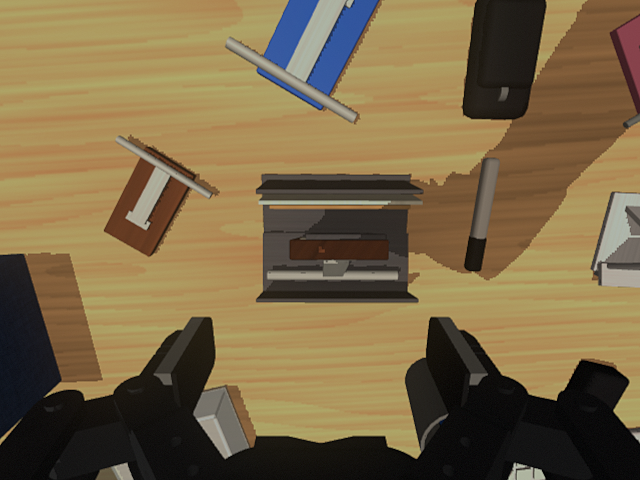

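Frame top face at (339,250), with the plate in front of it at (315,215). I'll re-measure from this side.

```bash
python3 -c "
from h import *
W=np.load('w3.npy')
for u in (295,305,320,340,360,375,384):
    q=[W[v,u].round(4).tolist() for v in (242,247,252,257)]; print(u,q)
m=np.zeros(W.shape[:2],bool); m[236:262,280:400]=1; m&=(W[...,2]>.13)
q=W[m]; print(len(q),np.percentile(q,[1,50,99],axis=0).round(4))
m[:]=0;m[175:240,285:340]=1;print('plate zmax',np.nanmax(W[m][:,2]), W[m][np.nanargmax(W[m][:,2])])
"
```

```text
295 [[0.5068, -0.3369, 0.1396], [0.5106, -0.3372, 0.1386], [0.5137, -0.3374, 0.1399], [0.5167, -0.3375, 0.1419]]
305 [[0.5075, -0.3302, 0.1384], [0.5109, -0.3304, 0.139], [0.5143, -0.3307, 0.1393], [0.5174, -0.3308, 0.141]]
320 [[0.5083, -0.32, 0.1377], [0.5114, -0.3202, 0.1391], [0.5143, -0.3204, 0.1413], [0.5184, -0.3206, 0.1398]]
340 [[0.5093, -0.3064, 0.1372], [0.5122, -0.3067, 0.1394], [0.5155, -0.3068, 0.1401], [0.5185, -0.3071, 0.142]]
360 [[0.5096, -0.2929, 0.1388], [0.5129, -0.2931, 0.1399], [0.5163, -0.2933, 0.1404], [0.5196, -0.2935, 0.1411]]
375 [[0.5102, -0.2828, 0.1392], [0.5138, -0.2828, 0.1388], [0.5175, -0.2828, 0.1385], [0.5207, -0.2831, 0.1398]]
384 [[0.5107, -0.2766, 0.1385], [0.5139, -0.2768, 0.1397], [0.5169, -0.2772, 0.1416], [0.5207, -0.2771, 0.1408]]
2251 [[ 0.5007 -0.3402  0.1371]
 [ 0.5124 -0.3064  0.14  ]
 [ 0.5215 -0.2746  0.1521]]
plate zmax 0.15274484768004765 [ 0.50102287 -0.32542189  0.15274485]
```

Call:
send_rows:
  commands:
    - [-0.006, 0.0115, 0.03, 0.2, 1]
    - [-0.001, 0, 0.035, 0, 1]
    - [-0.001, 0, 0, 0, 1]

```text
time: 5.3
eef_pos: [0.5138, -0.3263, 0.164]
orientation: [-0.019, 0.042, 0.999, -0.0]
force: [-1.4, -0.2, -0.3]
grip_width: 1.001
```

```bash
python3 -c "
from h import *
togo([.5194,-.3075,.093],np.pi-.0625)
d=snap('wrist'); cv2.imwrite('pics/w4.png',d['frame'])"
```

```text
t 5.3 tcp [ 0.5138 -0.3263  0.164 ] zaxis [-0.038  0.001 -0.999] yaw 3.0566 j [-0.66  0.3   0.25  1.55 -0.02 -0.58] F [-1.4 -0.2 -0.3] g 1.001
tool shift [-0.0067  0.0194  0.0708]
turn deg -1.29
```

View pics/w4.png

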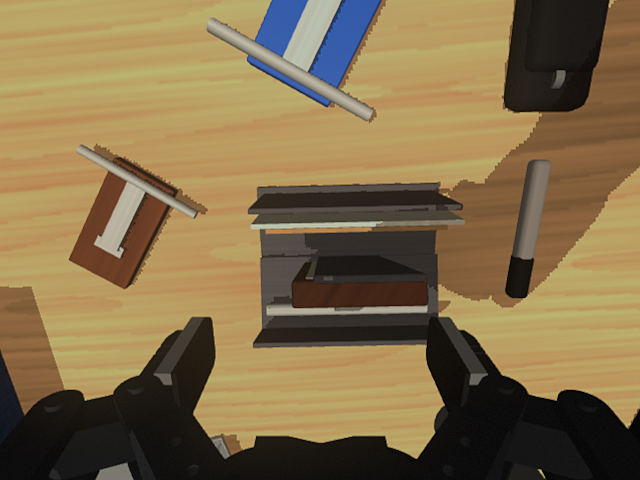

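Call:
send_rows:
  commands:
    - [-0.007, 0.019, 0, -1.3, 1]
    - [0, 0, 0, 0, 1]

```text
time: 5.55
eef_pos: [0.5249, -0.3094, 0.1705]
orientation: [-0.015, 0.031, 0.999, -0.002]
force: [0.7, 0.1, 0.6]
grip_width: 1.005
```

```bash
python3 -c "
from h import *
togo([.5194,-.3075,.093],np.pi-.0625); print(state()['qvel'].round(3) if hasattr(state()['qvel'],'round') else state()['qvel'])"
```

```text
t 5.55 tcp [ 0.5249 -0.3094  0.1705] zaxis [-0.031 -0.004 -1.   ] yaw 3.0791 j [-0.63  0.29  0.25  1.56 -0.02 -0.57] F [0.7 0.1 0.6] g 1.005
tool shift [0.0033 0.002  0.0776]
turn deg 0.0
[-0.041 -0.009  0.049 -0.003 -0.049 -0.001]
```

Call:
send_rows:
  commands:
    - [0.003, 0.002, 0.025, 0, 1]
    - [0, 0, 0.025, 0, 1]
    - [0, 0, 0.015, 0, 1]
    - [0, 0, 0, 0, 1]

```text
time: 5.95
eef_pos: [0.5272, -0.3088, 0.1155]
orientation: [-0.007, 0.028, 1.0, -0.008]
force: [0.0, 1.2, 0.1]
grip_width: 0.998
```

```bash
python3 -c "
from h import *
togo([.5194,-.3075,.093],np.pi-.0625)"
```

```text
t 5.95 tcp [ 0.5272 -0.3088  0.1155] zaxis [-0.015 -0.016 -1.   ] yaw 3.0845 j [-0.63  0.28  0.13  1.42 -0.02 -0.57] F [0.  1.2 0.1] g 0.998
tool shift [0.0075 0.0013 0.0226]
turn deg 0.31
```

Call:
send_rows:
  commands:
    - [0.008, 0.001, 0.015, 0.3, 1]
    - [0, 0, 0.012, 0, 1]
    - [0, 0, 0, 0, 1]

```text
time: 6.25
eef_pos: [0.5221, -0.3091, 0.0932]
orientation: [-0.004, 0.03, 0.999, -0.011]
force: [-0.3, 0.1, 0.0]
grip_width: 1.004
```

```bash
python3 -c "
from h import *
togo([.5194,-.3075,.093],np.pi-.0625)
d=snap('wrist'); cv2.imwrite('pics/w5.png',d['frame'])
togo([.5194,-.3075,.093],np.pi-.0625)"
```

```text
t 6.25 tcp [ 0.5221 -0.3091  0.0932] zaxis [-0.008 -0.021 -1.   ] yaw 3.0807 j [-0.63  0.27  0.07  1.37 -0.02 -0.57] F [-0.3  0.1  0. ] g 1.004
tool shift [0.0028 0.0015 0.0002]
turn deg 0.09
t 6.3 tcp [ 0.5224 -0.3094  0.0942] zaxis [-0.007 -0.022 -1.   ] yaw 3.0807 j [-0.63  0.27  0.07  1.37 -0.02 -0.57] F [1.  0.8 1. ] g 0.999
tool shift [0.0032 0.0018 0.0011]
turn deg 0.09
```

View pics/w5.png

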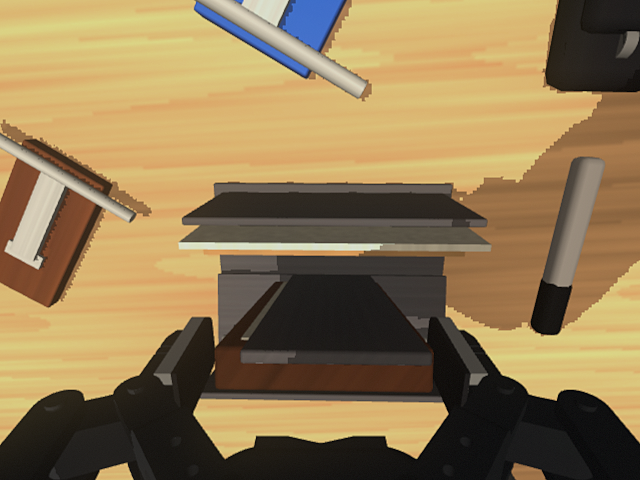

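Frame lies between the pads, edges at u≈217 and 433. I'll nudge by 1.5 mm and close.

Call:
send_rows:
  commands:
    - [0.003, 0.0015, 0, 0, 1]
    - [0, 0, 0, 0, 0.7]
    - [0, 0, 0, 0, 0.5]
    - [0, 0, 0, 0, 0.5]
    - [0, 0, 0, 0, 0.5]
  newtons: 60

```text
time: 6.8
eef_pos: [0.5211, -0.3085, 0.0972]
orientation: [-0.002, 0.03, 0.999, -0.012]
force: [-0.3, 0.1, 0.2]
grip_width: 0.788
```

```bash
python3 -c "
from h import *
togo([.5194,-.3075,.093],np.pi-.0625)"
```

```text
t 6.8 tcp [ 0.5211 -0.3085  0.0972] zaxis [-0.004 -0.024 -1.   ] yaw 3.0811 j [-0.63  0.26  0.07  1.37 -0.02 -0.57] F [-0.3  0.1  0.2] g 0.788
tool shift [0.0018 0.001  0.0042]
turn deg 0.11
```

Call:
send_rows:
  commands:
    - [0.003, 0, -0.012, 0, 0.5]
    - [0.0065, 0, -0.025, 0, 0.5]
    - [0.0065, 0, -0.025, 0, 0.5]
    - [0.0065, 0, -0.025, 0, 0.5]
    - [0, 0, 0, 0, 0.5]

```text
time: 7.3
eef_pos: [0.5017, -0.3041, 0.1823]
orientation: [0.001, 0.03, 1.0, -0.01]
force: [0.6, -0.7, -3.8]
grip_width: 0.784
```

```bash
python3 -c "
from h import *
togo([.5194,-.3085,.25],np.pi-.0625)"
```

```text
t 7.3 tcp [ 0.5017 -0.3041  0.1823] zaxis [ 0.001 -0.019 -1.   ] yaw 3.0822 j [-0.65  0.19  0.16  1.52 -0.01 -0.59] F [ 0.6 -0.7 -3.8] g 0.784
tool shift [-0.0181 -0.0047 -0.0676]
turn deg 0.18
```

Call:
send_rows:
  commands:
    - [0.0065, 0, -0.025, 0, 0.5]
    - [0.0065, 0, -0.025, 0, 0.5]
    - [0.0065, 0, -0.025, 0, 0.5]
    - [0.003, 0, -0.015, 0, 0.5]
    - [0, 0, 0, 0, 0.5]

```text
time: 7.8
eef_pos: [0.4785, -0.2997, 0.2656]
orientation: [-0.003, 0.03, 1.0, -0.006]
force: [0.3, -0.3, -3.5]
grip_width: 0.787
```

```bash
python3 -c "
from h import *
togo([.5194,-.3085,.25],np.pi-.0625)
d=snap('wrist'); cv2.imwrite('pics/w6.png',d['frame']);np.save('w6.npy',cloud(d))
d=snap('side'); cv2.imwrite('pics/s6.png',cv2.resize(d['frame'][150:450,250:500],None,fx=2,fy=2));np.save('s6.npy',cloud(d))
togo([.5194,-.3085,.25],np.pi-.0625)
"
```

```text
t 7.8 tcp [ 0.4785 -0.2997  0.2656] zaxis [-0.006 -0.011 -1.   ] yaw 3.0825 j [-0.67  0.16  0.29  1.7  -0.01 -0.61] F [ 0.3 -0.3 -3.5] g 0.787
tool shift [-0.0414 -0.0062  0.0155]
turn deg 0.19
t 7.9 tcp [ 0.4781 -0.2992  0.263 ] zaxis [-0.009 -0.008 -1.   ] yaw 3.0827 j [-0.67  0.17  0.29  1.7  -0.01 -0.61] F [-0.3 -0.1 -4.6] g 0.786
tool shift [-0.0419 -0.0068  0.0127]
turn deg 0.21
```

View pics/s6.png

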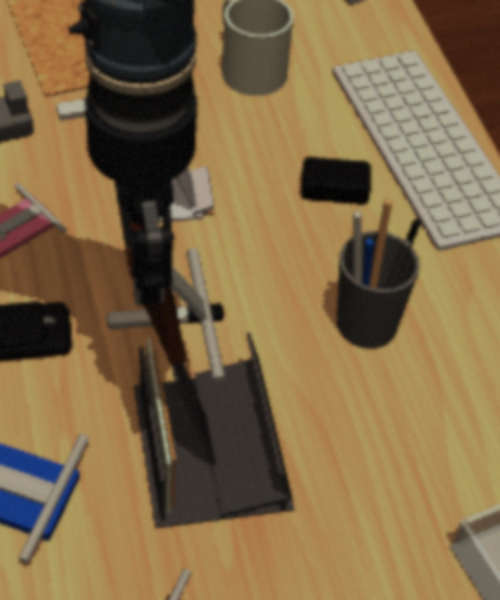

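View pics/w6.png

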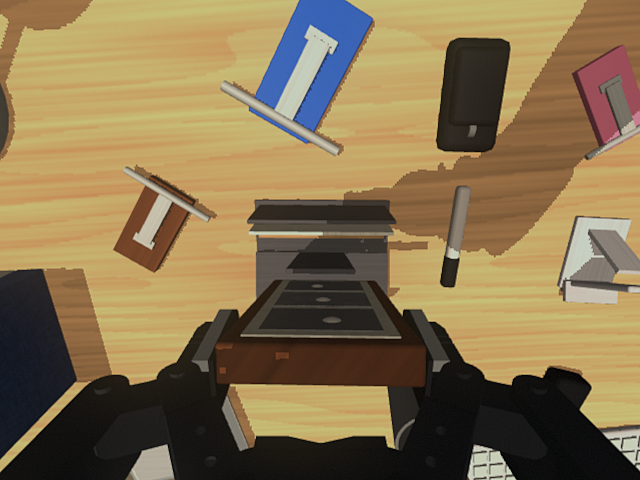

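Frame is lifted clear of the rack. The wrist view shows the picture face at (320,320) and the top face at (318,362). I'll compute its pose in the tool frame.

```bash
cat >> h.py <<'E'
def fitplane(P,tol=.0025):
    P=P[~np.isnan(P).any(1)]
    for _ in range(5):
        c=P.mean(0); n=np.linalg.svd(P-c,full_matrices=False)[2][2]; P=P[abs((P-c)@n)<tol]
    return c,n*np.sign(n[0]),len(P)
E
python3 -c "
from h import *
W=np.load('w6.npy')
P=W[290:335,250:390].reshape(-1,3); P=P[P[:,2]>.1]
c,n,k=fitplane(P); print(c,n,k,'lean',np.arctan2(n[2],np.hypot(n[0],n[1])),'yaw',np.arctan2(n[1],n[0]), P.min(0),P.max(0))
c2,n2,k2=fitplane(W[352:378,235:410].reshape(-1,3)); print('top',c2,n2,k2)
for v in range(282,392,8): print(v,W[v,320].round(4),W[v,235].round(4))
"
```

```text
[ 0.47286373 -0.29996273  0.26835295] [ 0.96719491 -0.059633    0.24693707] 6121 lean 0.24951815648117803 yaw -0.061577670836087756 [ 0.46347456 -0.33299648  0.21674845] [ 0.4889034  -0.26587924  0.30075871]
top [ 0.47088886 -0.29911406  0.30819891] [ 0.22273095 -0.0024402  -0.9748769 ] 4532
282 [ 0.49   -0.3021  0.199 ] [ 0.5713 -0.4117 -0.    ]
290 [ 0.4843 -0.3015  0.223 ] [ 5.820e-01 -4.132e-01 -5.000e-04]
298 [ 0.4774 -0.3008  0.2471] [ 0.5921 -0.4143  0.0007]
306 [ 0.4749 -0.3005  0.2602] [ 6.035e-01 -4.161e-01 -6.000e-04]
314 [ 0.4716 -0.3001  0.2737] [ 0.4671 -0.3333  0.2787]
322 [ 0.4686 -0.2998  0.2853] [ 0.4682 -0.3325  0.283 ]
330 [ 0.466  -0.2995  0.2954] [ 0.4659 -0.3299  0.2929]
338 [ 0.4651 -0.2994  0.3019] [ 0.4636 -0.3275  0.3019]
346 [ 0.4651 -0.2993  0.3066] [ 0.4638 -0.3264  0.3065]
354 [ 0.467  -0.2994  0.3082] [ 0.4665 -0.3267  0.3069]
362 [ 0.47   -0.2996  0.3081] [ 0.4683 -0.3266  0.3085]
370 [ 0.4725 -0.2998  0.3088] [ 0.4712 -0.3269  0.3086]
378 [ 0.4752 -0.2999  0.3092] [ 0.4738 -0.3271  0.3092]
386 [ 0.7251 -0.3186  0.0013] [ 0.7199 -0.4311  0.0008]
```

```bash
python3 -c "
from h import *
togo([.579,.003,.22],np.pi-.107)
"
```

```text
t 7.9 tcp [ 0.4781 -0.2992  0.263 ] zaxis [-0.009 -0.008 -1.   ] yaw 3.0827 j [-0.67  0.17  0.29  1.7  -0.01 -0.61] F [-0.3 -0.1 -4.6] g 0.786
tool shift [-0.0833  0.3079  0.0396]
turn deg 2.76
```

Call:
send_rows:
  commands:
    - [-0.006, 0.02, 0, 0.5, 0.5]
    - [-0.011, 0.04, 0, 0.5, 0.5]
    - [-0.011, 0.04, 0, 0.5, 0.5]
    - [-0.011, 0.04, 0, 0.5, 0.5]
    - [-0.011, 0.04, 0, 0.5, 0.5]
    - [-0.011, 0.04, 0, 0.3, 0.5]
    - [-0.009, 0.03, 0, 0, 0.5]
    - [-0.004, 0.015, 0, 0, 0.5]
    - [0, 0, 0, 0, 0.5]

```text
time: 8.8
eef_pos: [0.574, -0.0307, 0.2345]
orientation: [-0.02, 0.056, 0.998, 0.0]
force: [0.1, 0.2, -3.6]
grip_width: 0.786
```

```bash
python3 -c "
from h import *
togo([.579,.003,.17],np.pi-.107)
"
```

```text
t 8.8 tcp [ 0.574  -0.0307  0.2345] zaxis [-0.041  0.003 -0.999] yaw 3.0285 j [-0.17  0.23  0.3   1.69 -0.   -0.05] F [ 0.1  0.2 -3.6] g 0.786
tool shift [-0.0037  0.0342  0.0644]
turn deg -0.35
```

Call:
send_rows:
  commands:
    - [-0.003, 0.017, 0, -0.3, 0.5]
    - [0, 0.017, 0, 0, 0.5]
    - [0, 0, 0, 0, 0.5]
    - [0, 0, 0, 0, 0.5]

```text
time: 9.2
eef_pos: [0.5784, 0.003, 0.2272]
orientation: [-0.026, 0.054, 0.998, -0.001]
force: [-0.0, 0.1, -3.5]
grip_width: 0.786
```

```bash
cat >> h.py <<'E'
def fpose(name='wrist',rows=(285,400),cols=(225,415),save=None):
    """held frame, picture face + top face, from wrist image"""
    d=snap(name); I=d['frame']; W=cloud(d)
    if save: cv2.imwrite('pics/'+save,I)
    T=tool(d['s']); L=(W-T[:3,3])@T[:3,:3]   # tool coords
    m=np.zeros(I.shape[:2],bool); m[rows[0]:rows[1],cols[0]:cols[1]]=1
    m&=(abs(L[...,1])<.036)&(abs(L[...,0])<.06)&(L[...,2]<.06)&(L[...,2]>-.08)
    c,n,k=fitplane(W[m&(L[...,2]>-.03)])
    top=W[m]; 
    r=(top-c)@n; tt=top[(r>.002)&(r<.016)]
    print('pic plane',c.round(4),n.round(4),k,'lean',np.arctan2(n[2],np.hypot(n[0],n[1])).round(4),'yaw',np.arctan2(n[1],n[0]).round(4))
    lean=np.arctan2(n[2],np.hypot(n[0],n[1])); yaw=np.arctan2(n[1],n[0])
    ex=n; ey=np.array([-np.sin(yaw),np.cos(yaw),0]); ez=np.cross(ex,ey)
    h=(tt@ez); htop=np.percentile(h,80); print('n top',len(tt),'h',np.percentile(h,[20,50,80]).round(4))
    pts=np.vstack([W[m&(abs((W-c)@n)<.003)],tt]); yy=pts@ey; yr=np.percentile(yy,[1,99]); print('ywidth',(yr[1]-yr[0]).round(4))
    yc=yr.mean()
    topc=ex*(c@ex+.007)+ey*yc+ez*np.median(h)
    b=topc-.13*ez
    print('top',topc.round(4),'bottom',b.round(4),'tcp',T[:3,3].round(4)); return topc,b
E
python3 -c "
from h import *
fpose(save='w7.png')
togo([.579,.003,.17],np.pi-.107)
"
```

```text
pic plane [0.5739 0.0035 0.2261] [ 0.9738 -0.1105  0.199 ] 7221 lean 0.2003 yaw -0.1129
n top 7150 h [0.1509 0.1515 0.1521]
ywidth 0.0669
top [0.5721 0.0032 0.2699] bottom [5.978e-01 3.000e-04 1.425e-01] tcp [0.5784 0.003  0.2272]
t 9.25 tcp [0.5784 0.0031 0.2272] zaxis [-0.052  0.002 -0.999] yaw 3.0333 j [-0.11  0.25  0.31  1.69 -0.   -0.  ] F [-0.2  0.3 -4.3] g 0.787
tool shift [-0.0036  0.0001  0.0571]
turn deg -0.08
```

View pics/w7.png

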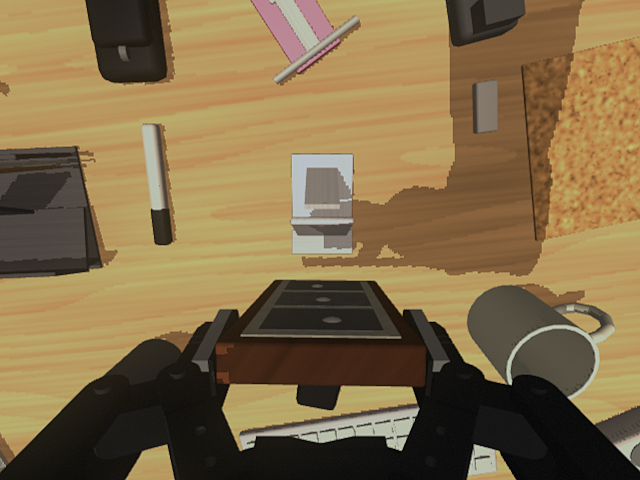

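Call:
send_rows:
  commands:
    - [-0.002, 0, 0.02, 0, 0.5]
    - [-0.001, 0, 0.025, 0, 0.5]
    - [-0.001, 0, 0.025, 0, 0.5]
    - [-0.001, 0, 0.01, 0, 0.5]
    - [0, 0, 0, 0, 0.5]

```text
time: 9.75
eef_pos: [0.5799, -0.002, 0.1468]
orientation: [-0.024, 0.057, 0.998, -0.002]
force: [-0.1, 0.4, -3.9]
grip_width: 0.785
```

```bash
python3 -c "
from h import *
fpose()
togo([.579,.003,.17],np.pi-.107)
"
```

```text
pic plane [ 0.5754 -0.0015  0.1457] [ 0.9722 -0.1161  0.2035] 7195 lean 0.205 yaw -0.1189
n top 7156 h [0.069  0.0696 0.0702]
ywidth 0.0668
top [ 0.5733 -0.0017  0.1895] bottom [ 0.5996 -0.0049  0.0622] tcp [ 0.5799 -0.002   0.1468]
t 9.8 tcp [ 0.5801 -0.0021  0.1475] zaxis [-0.047 -0.001 -0.999] yaw 3.0274 j [-0.12  0.24  0.15  1.52 -0.01 -0.  ] F [ 0.2  0.3 -4.3] g 0.779
tool shift [ 0.0027  0.0049 -0.0224]
turn deg -0.41
```

Call:
send_rows:
  commands:
    - [-0.003, 0.005, 0.015, -0.6, 0.5]
    - [-0.001, 0, 0.02, 0, 0.5]
    - [0, 0, 0, 0, 0.5]

```text
time: 10.1
eef_pos: [0.5863, 0.0021, 0.1147]
orientation: [-0.02, 0.052, 0.998, -0.002]
force: [-1.0, -0.2, -4.5]
grip_width: 0.788
```

```bash
python3 -c "
from h import *
fpose(save='w8.png')
togo([.579,.003,.17],np.pi-.107)
d=snap('side'); cv2.imwrite('pics/s8.png',cv2.resize(d['frame'][150:350,250:450],None,fx=3,fy=3,interpolation=2))
"
```

```text
pic plane [0.5817 0.0026 0.1136] [ 0.9717 -0.1055  0.2115] 7213 lean 0.2131 yaw -0.1082
n top 7152 h [0.0315 0.0321 0.0327]
ywidth 0.0668
top [0.5794 0.0024 0.1574] bottom [ 6.067e-01 -5.000e-04  3.030e-02] tcp [0.5863 0.0021 0.1147]
t 10.15 tcp [0.5872 0.0022 0.1165] zaxis [-0.037 -0.001 -0.999] yaw 3.0384 j [-0.11  0.25  0.1   1.45 -0.01 -0.  ] F [ 0.3  0.1 -2.5] g 0.786
tool shift [ 0.0102 -0.0003 -0.0531]
turn deg 0.22
```

View pics/s8.png

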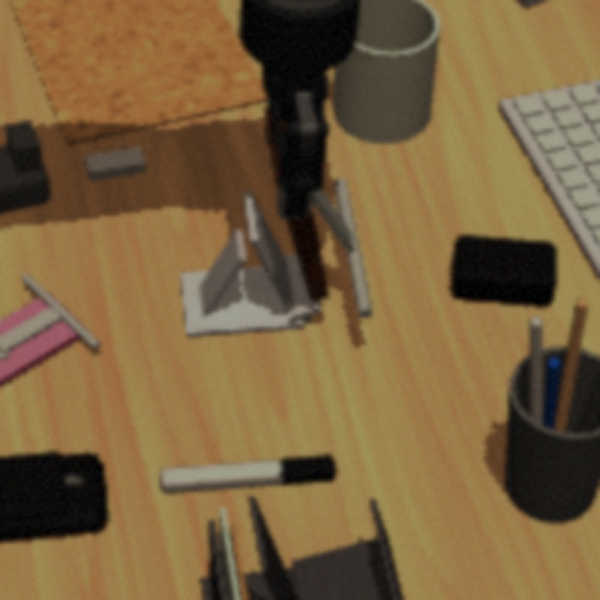

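Call:
send_rows:
  commands:
    - [0.006, 0, 0.004, 0, 0.5]
    - [0, 0, 0.004, 0, 0.5]
    - [0, 0, 0, 0, 0.5]

```text
time: 10.5
eef_pos: [0.5832, 0.0028, 0.1129]
orientation: [-0.015, 0.051, 0.999, -0.002]
force: [-0.6, 0.2, -4.9]
grip_width: 0.789
```

```bash
python3 -c "
from h import *
fpose()
togo([.579,.003,.17],np.pi-.107)
"
```

```text
pic plane [0.5786 0.0033 0.1117] [ 0.9695 -0.1045  0.2218] 7202 lean 0.2236 yaw -0.1074
n top 7168 h [0.0241 0.0247 0.0252]
ywidth 0.0669
top [0.5758 0.0031 0.1554] bottom [ 0.6045 -0.      0.0287] tcp [0.5832 0.0028 0.1129]
t 10.55 tcp [0.5833 0.0028 0.1132] zaxis [-0.029 -0.002 -1.   ] yaw 3.0389 j [-0.11  0.24  0.07  1.44 -0.01 -0.  ] F [-0.6  0.  -4.8] g 0.787
tool shift [ 0.0059 -0.0005 -0.0566]
turn deg 0.25
```

Call:
send_rows:
  commands:
    - [0.003, 0, 0.005, 0, 0.5]
    - [0.001, 0, 0.005, 0, 0.5]
    - [0, 0, 0.002, 0, 0.5]

```text
time: 10.85
eef_pos: [0.58, 0.0032, 0.1046]
orientation: [-0.012, 0.051, 0.999, -0.002]
force: [-3.4, 2.2, 9.0]
grip_width: 0.783
```

```bash
python3 -c "
from h import *
fpose()
togo([.579,.003,.17],np.pi-.107)
"
```

```text
pic plane [0.5754 0.0036 0.1035] [ 0.9684 -0.1048  0.2264] 7233 lean 0.2284 yaw -0.1078
n top 7168 h [0.014  0.0146 0.0152]
ywidth 0.0669
top [0.5724 0.0034 0.1472] bottom [6.017e-01 3.000e-04 2.060e-02] tcp [0.58   0.0032 0.1046]
t 10.9 tcp [0.58   0.0031 0.1047] zaxis [-0.024 -0.003 -1.   ] yaw 3.0388 j [-0.11  0.23  0.04  1.41 -0.01 -0.  ] F [-2.8  1.   4.4] g 0.788
tool shift [ 0.0025 -0.0006 -0.0653]
turn deg 0.24
```

Call:
send_rows:
  commands:
    - [0.004, 0, 0.001, 0, 0.6]
    - [0.004, 0, 0.001, 0, 0.6]
    - [0.004, 0, 0.001, 0, 0.6]
    - [0.003, 0, 0.001, 0, 0.6]
  newtons: 20

```text
time: 11.3
eef_pos: [0.5708, 0.0041, 0.1034]
orientation: [-0.004, 0.051, 0.999, -0.002]
force: [6.5, -0.5, -3.3]
grip_width: 0.786
```

```bash
python3 -c "
from h import *
fpose()
togo([.579,.003,.17],np.pi-.107)
"
```

```text
pic plane [0.5651 0.0044 0.1096] [ 0.9584 -0.102   0.2664] 5571 lean 0.2697 yaw -0.1061
n top 7172 h [-0.0091 -0.0085 -0.008 ]
ywidth 0.067
top [0.5624 0.0044 0.1456] bottom [0.5968 0.0007 0.0203] tcp [0.5708 0.0041 0.1034]
t 11.35 tcp [0.5707 0.0042 0.1034] zaxis [-0.008 -0.004 -1.   ] yaw 3.039 j [-0.11  0.18 -0.01  1.39 -0.   -0.01] F [ 5.8 -0.1 -3.6] g 0.787
tool shift [-0.0079 -0.0006 -0.0667]
turn deg 0.25
```

Call:
send_rows:
  commands:
    - [0.004, 0, 0.001, 0, 0.6]
    - [0.004, 0, 0.001, 0, 0.6]
    - [0.003, 0, 0.001, 0, 0.6]

```text
time: 11.65
eef_pos: [0.5672, 0.0047, 0.1026]
orientation: [0.006, 0.051, 0.999, -0.002]
force: [5.0, -0.2, -2.0]
grip_width: 0.782
```

```bash
python3 -c "
from h import *
fpose()
togo([.579,.003,.17],np.pi-.107)
"
```

```text
pic plane [0.5597 0.0049 0.1146] [ 0.9536 -0.103   0.283 ] 4342 lean 0.287 yaw -0.1076
n top 7087 h [-0.0188 -0.0182 -0.0177]
ywidth 0.0671
top [0.5582 0.005  0.1446] bottom [0.5947 0.0011 0.0199] tcp [0.5672 0.0047 0.1026]
t 11.7 tcp [0.567  0.0047 0.1026] zaxis [ 0.011 -0.005 -1.   ] yaw 3.039 j [-0.11  0.15 -0.04  1.36 -0.   -0.01] F [ 5.6  0.1 -3.6] g 0.785
tool shift [-0.0129 -0.0007 -0.0673]
turn deg 0.25
```

Call:
send_rows:
  commands:
    - [0, 0, 0, 0, 0.82]
    - [0, 0, 0, 0, 0.86]
    - [0, 0, 0, 0, 1]
    - [0, 0, 0, 0, 1]

```text
time: 12.1
eef_pos: [0.5637, 0.005, 0.1027]
orientation: [0.003, 0.051, 0.999, -0.002]
force: [-0.5, -0.2, -0.4]
grip_width: 1.001
```

```bash
python3 -c "
from h import *
fpose(save='w9.png')
togo([.579,.003,.17],np.pi-.107)
d=snap('side'); cv2.imwrite('pics/s9.png',cv2.resize(d['frame'][150:350,250:450],None,fx=3,fy=3,interpolation=2))
"
```

```text
pic plane [0.5583 0.0058 0.1046] [ 0.9566 -0.1016  0.2732] 4980 lean 0.2768 yaw -0.1058
n top 6804 h [-0.0159 -0.0153 -0.0147]
ywidth 0.0634
top [0.5553 0.0059 0.1408] bottom [0.5906 0.0022 0.0157] tcp [0.5637 0.005  0.1027]
t 12.15 tcp [0.5637 0.005  0.1027] zaxis [ 0.005 -0.004 -1.   ] yaw 3.039 j [-0.11  0.15 -0.04  1.37 -0.   -0.01] F [-0.4  0.4 -0.1] g 1.001
tool shift [-0.0158 -0.0007 -0.0672]
turn deg 0.25
```

View pics/s9.png

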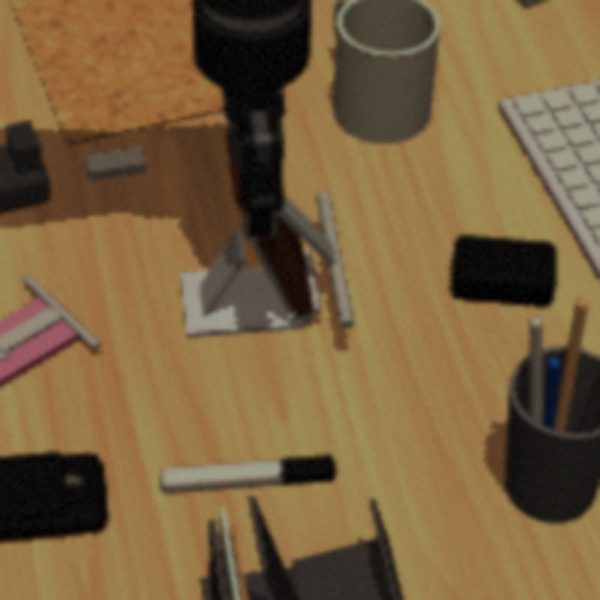

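View pics/w9.png

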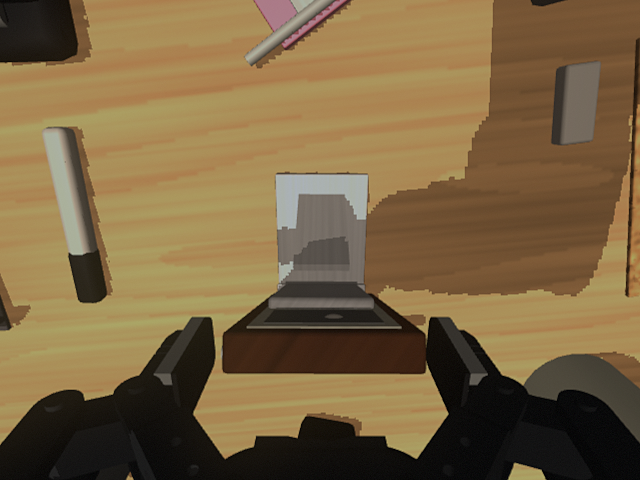

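Frame leans in the rest and is let go: side view (290,265), rest plate behind it. Raising off it and re-measuring.

Call:
send_rows:
  commands:
    - [0, 0, -0.015, 0, 1]
    - [0, 0, -0.03, 0, 1]
    - [0, 0, -0.04, 0, 1]
    - [0, 0, -0.04, 0, 1]
    - [0, 0, -0.03, 0, 1]
    - [0, 0, 0, 0, 1]

```text
time: 12.8
eef_pos: [0.5602, 0.0058, 0.2597]
orientation: [-0.002, 0.051, 0.999, -0.002]
force: [-0.1, 0.4, 0.1]
grip_width: 1.0
```

```bash
python3 -c "
from h import *
d=snap('wrist'); cv2.imwrite('pics/w10.png',d['frame']); np.save('w10.npy',cloud(d))
for n in('side','top'):
  d=snap(n); cv2.imwrite('pics/%s10.png'%n,d['frame']); np.save(n+'10.npy',cloud(d))
togo([.579,.003,.17],np.pi-.107)
I=cv2.imread('pics/side10.png')[200:290,290:380]; J=cv2.imread('pics/top10.png')[210:280,270:340]
cv2.imwrite('pics/c10.png',np.hstack([cv2.resize(I,(400,400),interpolation=2),cv2.resize(J,(400,400),interpolation=2)]))
"
```

```text
t 12.95 tcp [0.558  0.006  0.2536] zaxis [-0.013 -0.002 -1.   ] yaw 3.0387 j [-0.11  0.16  0.26  1.69 -0.   -0.  ] F [ 0.   0.8 -1.1] g 1.0
tool shift [-0.0222 -0.0006  0.0833]
turn deg 0.24
```

View pics/w10.png

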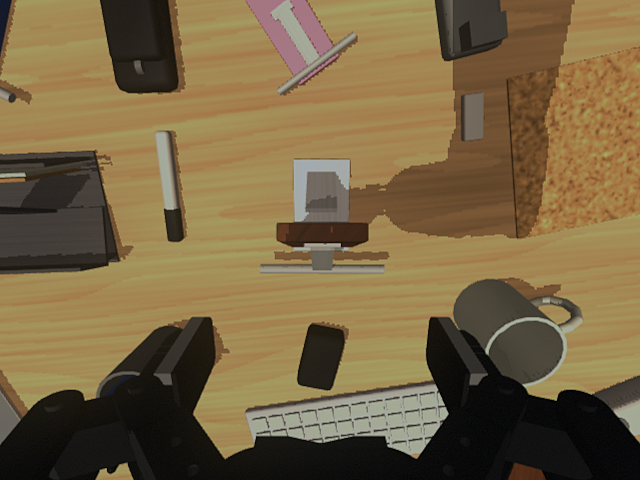

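View pics/c10.png

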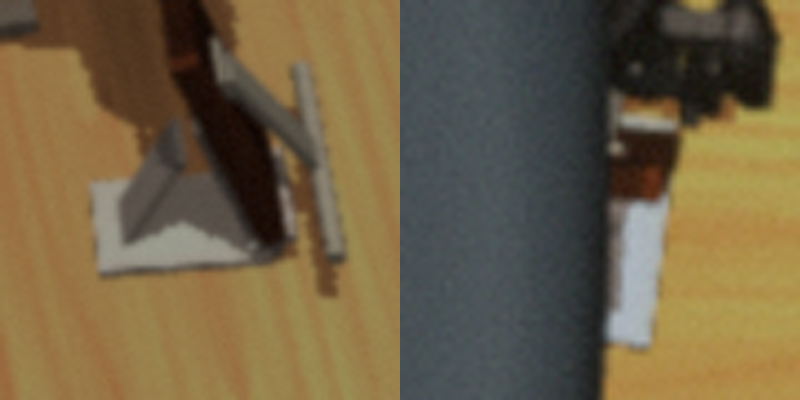

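Frame leaning in the rest: top face at (322,233), foot bar from (261,268) to (384,268). Measuring both.

```bash
python3 -c "
from h import *
W=np.load('w10.npy')
for u in (264,270,275,290,300,310,322,345,360,370,378,382): 
    col=W[260:276,u]; k=np.nanargmax(col[:,2]); print(u,k+260,col[k].round(4))
m=np.zeros(W.shape[:2],bool); m[222:248,275:370]=1; m&=W[...,2]>.13
q=W[m]; print('topface',np.percentile(q,[1,50,99],axis=0).round(4)); c,n,k=fitplane(q); print(c,n,k,'lean',np.arctan2(-n[0]*1,abs(n[2])))
for u in (285,322,360): print([W[v,u].round(4).tolist() for v in (224,228,232,236,240,244)])
"
```

```text
264 270 [ 0.617  -0.0603  0.0455]
270 268 [ 0.6155 -0.0539  0.0451]
275 270 [ 0.6182 -0.049   0.0453]
290 270 [ 0.6199 -0.0336  0.0451]
300 269 [ 0.6201 -0.0232  0.0444]
310 268 [ 0.6196 -0.0126  0.0454]
322 260 [0.6001 0.0018 0.0779]
345 269 [0.6245 0.0233 0.0453]
360 269 [0.6263 0.0388 0.0448]
370 268 [0.626  0.0491 0.0452]
378 272 [0.6309 0.057  0.0461]
382 270 [0.6297 0.0614 0.0449]
topface [[ 0.546  -0.0262  0.1363]
 [ 0.5548  0.0068  0.1404]
 [ 0.5648  0.0397  0.1433]]
[0.5544588  0.00680993 0.14041476] [ 0.35561467 -0.03851178 -0.93383888] 1731 lean -0.3638541352101057
[[0.5469, -0.0202, 0.1383], [0.5495, -0.0204, 0.14], [0.5526, -0.0208, 0.1396], [0.5554, -0.0211, 0.1408], [0.5578, -0.0212, 0.1428], [0.6056, -0.0413, -0.0012]]
[[0.5498, 0.0069, 0.138], [0.5529, 0.0066, 0.1378], [0.5551, 0.0064, 0.1407], [0.5579, 0.0061, 0.1415], [0.5604, 0.0059, 0.1433], [0.5737, 0.0045, 0.1114]]
[[0.5527, 0.0348, 0.1379], [0.5553, 0.0345, 0.1393], [0.5575, 0.0341, 0.1422], [0.5608, 0.0339, 0.1415], [0.5634, 0.0336, 0.1428], [0.6142, 0.0441, -0.0009]]
```

```bash
python3 -c "
from h import *
togo([.6107,.0985,.12],np.pi-.107)"
```

```text
t 12.95 tcp [0.558  0.006  0.2536] zaxis [-0.013 -0.002 -1.   ] yaw 3.0387 j [-0.11  0.16  0.26  1.69 -0.   -0.  ] F [ 0.   0.8 -1.1] g 1.0
tool shift [-0.0446  0.0979  0.1327]
turn deg 0.24
```

Call:
send_rows:
  commands:
    - [-0.012, 0.03, 0, 0.2, 1]
    - [-0.016, 0.034, 0, 0, 1]
    - [-0.016, 0.034, 0, 0, 1]
    - [0, 0, 0.03, 0, 1]
    - [0, 0, 0.04, 0, 1]
    - [0, 0, 0.03, 0, 1]
    - [0, 0, 0.01, 0, 1]
    - [0, 0, 0, 0, 1]

```text
time: 13.75
eef_pos: [0.6035, 0.1016, 0.1201]
orientation: [-0.02, 0.054, 0.998, -0.003]
force: [1.1, -0.5, -0.4]
grip_width: 1.001
```

```bash
python3 -c "
from h import *
togo([.6107,.0985,.1],np.pi-.107)"
```

```text
t 13.75 tcp [0.6035 0.1016 0.1201] zaxis [-0.041 -0.004 -0.999] yaw 3.0338 j [ 0.06  0.32  0.19  1.48 -0.    0.17] F [ 1.1 -0.5 -0.4] g 1.001
tool shift [-0.0083 -0.0021  0.0198]
turn deg -0.05
```

Call:
send_rows:
  commands:
    - [-0.005, -0.002, 0.02, 0, 1]
    - [-0.001, 0, 0.025, 0, 1]
    - [-0.001, 0, 0.015, 0, 1]
    - [0, 0, 0, 0, 1]

```text
time: 14.15
eef_pos: [0.6094, 0.0979, 0.0616]
orientation: [-0.019, 0.054, 0.998, -0.003]
force: [-0.7, -1.1, -0.1]
grip_width: 0.997
```

```bash
python3 -c "
from h import *
togo([.6107,.0985,.017],np.pi-.107)
d=snap('wrist'); cv2.imwrite('pics/w11.png',d['frame'])
d=snap('side'); cv2.imwrite('pics/s11.png',cv2.resize(d['frame'][150:350,250:450],None,fx=3,fy=3,interpolation=2))
togo([.6107,.0985,.017],np.pi-.107)"
```

```text
t 14.15 tcp [0.6094 0.0979 0.0616] zaxis [-0.038 -0.004 -0.999] yaw 3.0328 j [ 0.05  0.36  0.12  1.37 -0.    0.16] F [-0.7 -1.1 -0.1] g 0.997
tool shift [-0.0029  0.0011  0.0446]
turn deg -0.1
t 14.25 tcp [0.6109 0.0981 0.0642] zaxis [-0.033 -0.004 -0.999] yaw 3.033 j [ 0.05  0.35  0.12  1.37 -0.    0.16] F [ 0.5 -0.5  0.5] g 1.003
tool shift [-0.0013  0.0007  0.0472]
turn deg -0.09
```

View pics/w11.png

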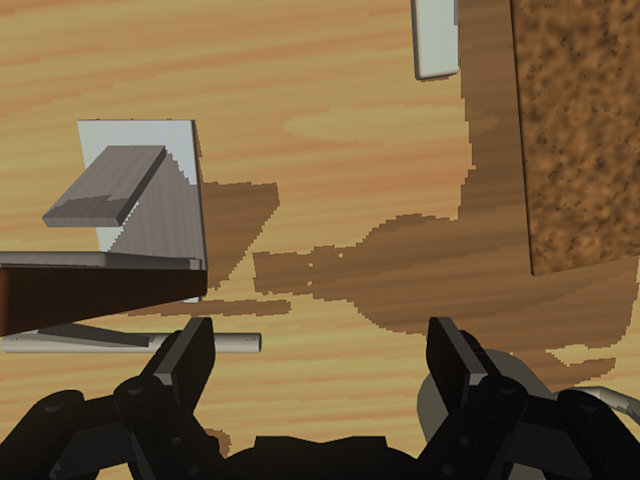

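View pics/s11.png

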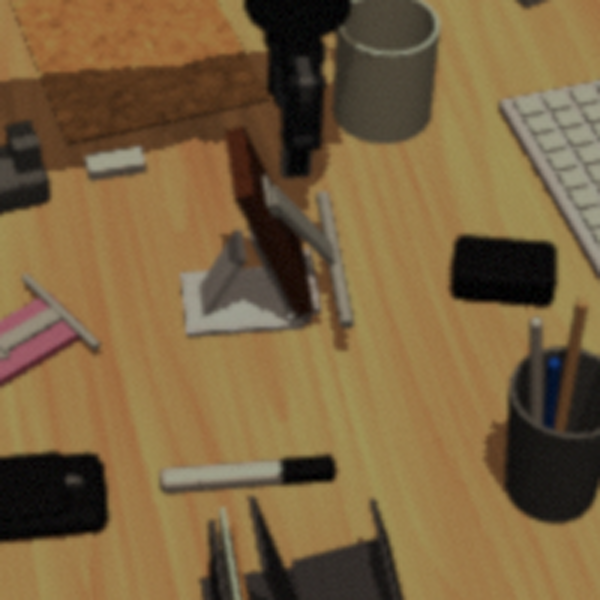

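Call:
send_rows:
  commands:
    - [0, 0, 0.02, 0, 1]
    - [0, 0, 0.02, 0, 1]
    - [0, 0, 0, 0, 1]

```text
time: 14.55
eef_pos: [0.6149, 0.0981, 0.031]
orientation: [-0.01, 0.054, 0.998, -0.002]
force: [-0.7, -0.3, -0.1]
grip_width: 1.002
```

```bash
python3 -c "
from h import *
togo([.6107,.0985,.017],np.pi-.107)
d=snap('wrist'); cv2.imwrite('pics/w12.png',d['frame'])
d=snap('side'); cv2.imwrite('pics/s12.png',cv2.resize(d['frame'][170:310,290:430],None,fx=4,fy=4,interpolation=2))
togo([.6107,.0985,.017],np.pi-.107)"
```

```text
t 14.55 tcp [0.6149 0.0981 0.031 ] zaxis [-0.021 -0.003 -1.   ] yaw 3.0329 j [ 0.05  0.37  0.07  1.29 -0.    0.16] F [-0.7 -0.3 -0.1] g 1.002
tool shift [ 0.004  -0.      0.0141]
turn deg -0.1
t 14.65 tcp [0.617  0.0983 0.0338] zaxis [-0.016 -0.003 -1.   ] yaw 3.033 j [ 0.05  0.37  0.07  1.29 -0.    0.16] F [ 0.7 -1.   0.5] g 1.0
tool shift [ 0.006  -0.0004  0.0169]
turn deg -0.09
```

View pics/w12.png

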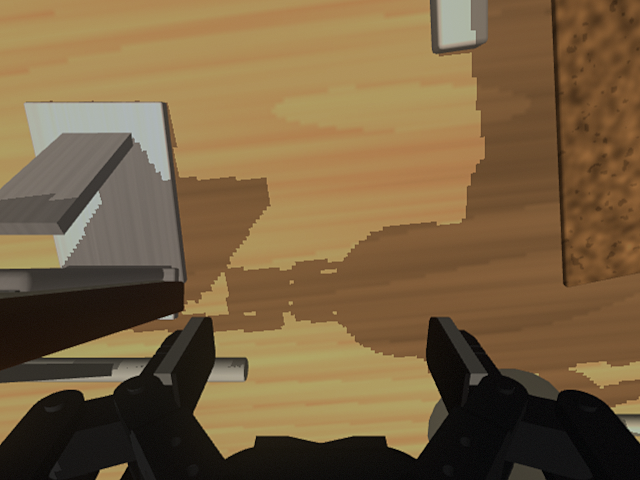

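View pics/s12.png

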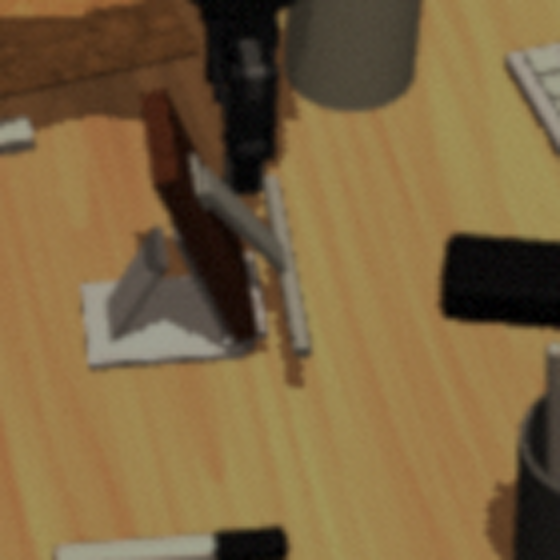

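Call:
send_rows:
  commands:
    - [0.007, 0, 0, 0, 1]
    - [0.001, 0, 0.012, 0, 1]
    - [0, 0, 0.008, 0, 1]
    - [0, 0, 0, 0, 1]

```text
time: 15.05
eef_pos: [0.6116, 0.0995, 0.0183]
orientation: [-0.004, 0.054, 0.999, -0.001]
force: [0.6, 0.5, 0.1]
grip_width: 1.002
```

```bash
python3 -c "
from h import *
togo([.6107,.0985,.017],np.pi-.107)
d=snap('wrist'); cv2.imwrite('pics/w13.png',d['frame']); np.save('w13.npy',cloud(d))
d=snap('side'); cv2.imwrite('pics/s13.png',cv2.resize(d['frame'][170:310,290:430],None,fx=4,fy=4,interpolation=2))
togo([.6107,.0985,.017],np.pi-.107)"
```

```text
t 15.05 tcp [0.6116 0.0995 0.0183] zaxis [-0.008 -0.002 -1.   ] yaw 3.0331 j [ 0.05  0.36  0.03  1.25 -0.    0.16] F [0.6 0.5 0.1] g 1.002
tool shift [ 0.0008 -0.0011  0.0013]
turn deg -0.08
t 15.15 tcp [0.6121 0.0995 0.019 ] zaxis [-0.007 -0.002 -1.   ] yaw 3.0331 j [ 0.05  0.36  0.03  1.25 -0.    0.16] F [ 0.1 -0.1 -0.2] g 0.998
tool shift [ 0.0013 -0.0011  0.0021]
turn deg -0.09
```

View pics/s13.png

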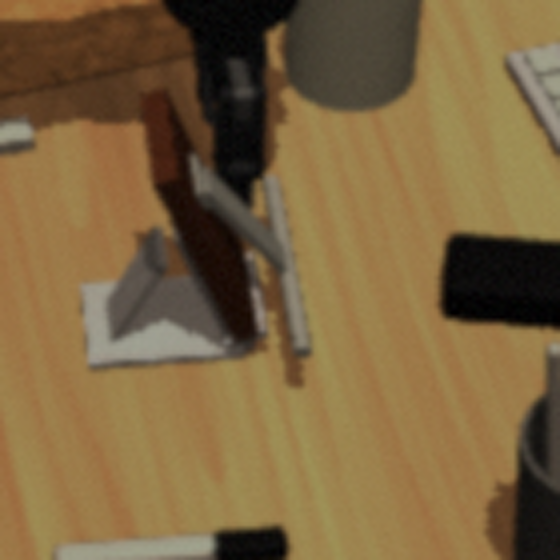

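View pics/w13.png

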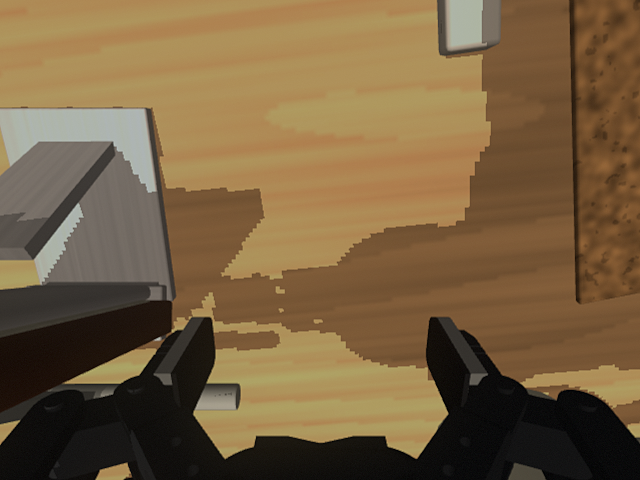

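Call:
send_rows:
  commands:
    - [-0.003, 0, -0.001, 0, 1]
    - [-0.003, 0, -0.001, 0, 1]
    - [-0.003, 0, -0.001, 0, 1]
    - [-0.003, 0, -0.001, 0, 1]
    - [-0.003, 0, -0.002, 0, 1]
    - [-0.002, 0, -0.001, 0, 1]

```text
time: 15.75
eef_pos: [0.6295, 0.0974, 0.027]
orientation: [-0.004, 0.055, 0.999, -0.002]
force: [-1.3, -0.1, 0.9]
grip_width: 0.998
```

```bash
python3 -c "
from h import *
togo([.6107,.0985,.017],np.pi-.107)
d=snap('side'); cv2.imwrite('pics/s14.png',cv2.resize(d['frame'][170:310,290:430],None,fx=4,fy=4,interpolation=2))
togo([.64,.0985,.03],np.pi-.107)"
```

```text
t 15.75 tcp [0.6295 0.0974 0.027 ] zaxis [-0.009 -0.003 -1.   ] yaw 3.0325 j [ 0.05  0.39  0.1   1.28 -0.    0.16] F [-1.3 -0.1  0.9] g 0.998
tool shift [ 0.0187 -0.0009  0.0102]
turn deg -0.12
t 15.8 tcp [0.63   0.0973 0.0272] zaxis [-0.008 -0.003 -1.   ] yaw 3.0324 j [ 0.05  0.39  0.1   1.28 -0.    0.16] F [-1.2 -0.1  1.2] g 0.999
tool shift [-0.0098  0.0023 -0.0029]
turn deg -0.13
```

View pics/s14.png

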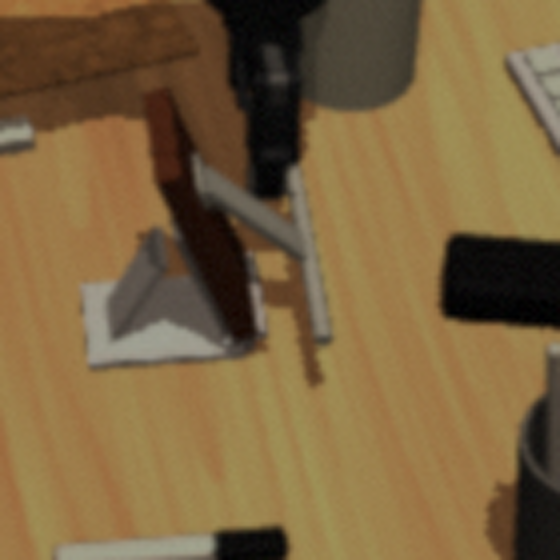

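The leg is swinging: bar moved from (285,265) to (310,250), and the frame stays in the rest. Continuing.

Call:
send_rows:
  commands:
    - [-0.003, 0, -0.002, 0, 1]
    - [-0.003, 0, -0.003, 0, 1]
    - [-0.002, 0, -0.003, 0, 1]
    - [0, 0, -0.001, 0, 1]

```text
time: 16.2
eef_pos: [0.6382, 0.0964, 0.0364]
orientation: [-0.005, 0.055, 0.998, -0.002]
force: [-1.6, 0.7, 1.2]
grip_width: 0.998
```

```bash
python3 -c "
from h import *
d=snap('side'); cv2.imwrite('pics/s15.png',cv2.resize(d['frame'][170:310,290:430],None,fx=4,fy=4,interpolation=2)); np.save('s15.npy',cloud(d))
togo([.64,.0985,.03],np.pi-.107)
W=np.load('s15.npy'); 
# bar pts near (row,col) 
for px,py in [(300,170),(310,245),(325,330),(335,320),(165,100),(160,140),(170,170)]:
    v,u=170+py//4,290+px//4; print(px,py,W[v,u].round(4))
"
```

```text
t 16.25 tcp [0.6382 0.0964 0.0365] zaxis [-0.009 -0.003 -1.   ] yaw 3.0324 j [ 0.05  0.41  0.14  1.31 -0.    0.16] F [-1.5 -0.8  0.8] g 1.004
tool shift [-0.0017  0.0023  0.0065]
turn deg -0.12
300 170 [0.6426 0.0473 0.0601]
310 245 [ 0.632  -0.0123  0.0624]
325 330 [ 0.6425 -0.0175  0.    ]
335 320 [ 0.6313 -0.0659  0.0601]
165 100 [0.562  0.026  0.1438]
160 140 [0.5547 0.0009 0.1402]
170 170 [ 0.5539 -0.0228  0.143 ]
```

View pics/s15.png

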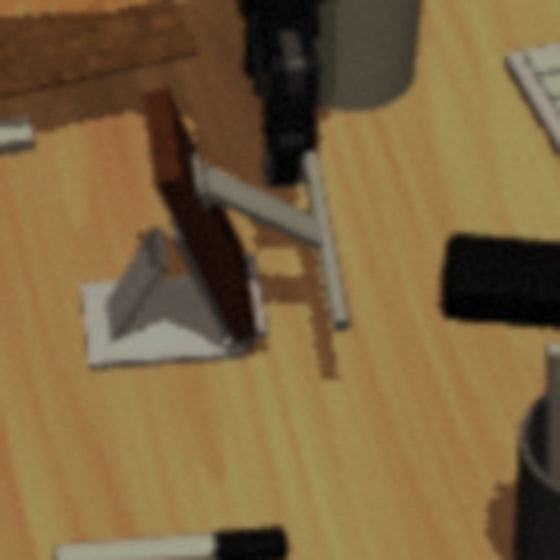

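Call:
send_rows:
  commands:
    - [-0.003, 0, -0.003, 0, 1]
    - [-0.002, 0, -0.003, 0, 1]
    - [-0.001, 0, -0.003, 0, 1]

```text
time: 16.55
eef_pos: [0.6437, 0.0957, 0.0451]
orientation: [-0.006, 0.055, 0.998, -0.002]
force: [-2.0, -0.5, 0.2]
grip_width: 1.004
```

```bash
cat > bar.py <<'E'
from h import *
import sys
d=snap('side'); W=cloud(d); cv2.imwrite('pics/%s.png'%sys.argv[1],cv2.resize(d['frame'][170:310,290:430],None,fx=4,fy=4,interpolation=2))
ex=np.array([.9943,-.1068,0]);ey=np.array([.1068,.9943,0]); o=np.array([.5993,.0018,.0184])
L=np.stack([(W-o)@ex,(W-o)@ey,W[...,2]-o[2]],-1)
# leg frame coordinates
a=.35; xf=L[...,0]*np.cos(a)+L[...,2]*np.sin(a); zf=-L[...,0]*np.sin(a)+L[...,2]*np.cos(a)
m=(abs(L[...,1])<.066)&(xf>.025)&(xf<.09)&(W[...,2]>.03)&(zf>-.01)&(zf<.12)
stem=m&(abs(L[...,1])<.012)
print(stem.sum()); A=np.polyfit(zf[stem],xf[stem],1); print('stem angle',-np.arctan(A[0]))
bar=m&(L[...,1]<-.02)
print('bar pts',bar.sum(),'xf,zf',np.median(xf[bar]),np.median(zf[bar]),'top z',np.percentile(W[bar][:,2],90))
hx,hz=.0105,.088
print('bar angle',np.arctan2(np.median(xf[bar])-hx,hz-np.median(zf[bar])))
fr=(abs(L[...,1])<.03)&(abs(xf)<.012)&(zf>.122)&(zf<.14); print('top xf,zf,y',np.median(xf[fr]),np.median(zf[fr]),fr.sum())
# top-edge yaw
P=W[fr]; 
if len(P)>20:
    v=np.polyfit(P[:,1],P[:,0],1); print('topedge slope',v[0],'(init ~.107)')
togo([.645,.0985,.05],np.pi-.107)
E
python3 bar.py s16
```

```text
201
stem angle 0.7479750815202328
bar pts 83 xf,zf 0.06295277279888273 0.032592378535025626 top z 0.07350023667759162
bar angle 0.7580098915348353
top xf,zf,y 0.0008564954191686187 0.12943072662216398 154
topedge slope 0.09874236447321845 (init ~.107)
t 16.6 tcp [0.6443 0.0957 0.0459] zaxis [-0.01  -0.003 -1.   ] yaw 3.0323 j [ 0.05  0.42  0.17  1.33 -0.    0.15] F [-2.1 -0.1  0.1] g 0.999
tool shift [-0.0004  0.0028 -0.0041]
turn deg -0.13
```

View pics/s16.png

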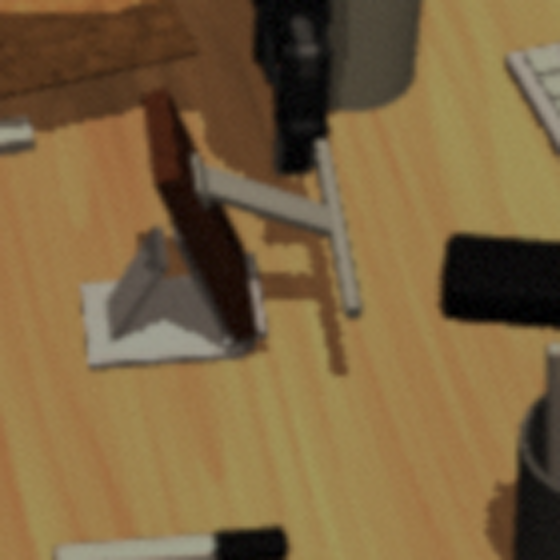

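Call:
send_rows:
  commands:
    - [-0.0015, 0, -0.003, 0, 1]
    - [-0.001, 0, -0.001, 0, 1]

```text
time: 16.8
eef_pos: [0.6465, 0.0952, 0.0499]
orientation: [-0.006, 0.055, 0.998, -0.002]
force: [-2.2, -0.1, -0.1]
grip_width: 0.996
```

```bash
python3 bar.py s17
```

```text
205
stem angle 0.7869750903937358
bar pts 83 xf,zf 0.06581753572087477 0.03608776420049453 top z 0.07726894582046427
bar angle 0.8171445320247888
top xf,zf,y 0.0007910462580356138 0.12943535309922424 148
topedge slope 0.10658443135790037 (init ~.107)
t 16.85 tcp [0.6465 0.0952 0.0497] zaxis [-0.011 -0.003 -1.   ] yaw 3.0322 j [ 0.04  0.43  0.18  1.34 -0.    0.15] F [-1.6 -0.9  0.4] g 1.0
tool shift [ 0.0019  0.0032 -0.0003]
turn deg -0.14
```

Call:
send_rows:
  commands:
    - [-0.001, 0, -0.001, 0, 1]
    - [-0.0005, 0, 0, 0, 1]

```text
time: 17.05
eef_pos: [0.6474, 0.0946, 0.0501]
orientation: [-0.006, 0.055, 0.998, -0.002]
force: [-1.7, -0.2, 1.0]
grip_width: 0.999
```

```bash
python3 bar.py s18
```

```text
210
stem angle 0.8076106936463407
bar pts 79 xf,zf 0.06624574845003438 0.035915088613938155 top z 0.07809785861895942
bar angle 0.8193350006140718
top xf,zf,y 0.0013805545522619506 0.12947408957255815 155
topedge slope 0.13118775043200948 (init ~.107)
t 17.1 tcp [0.6475 0.0946 0.05  ] zaxis [-0.013 -0.004 -1.   ] yaw 3.0318 j [ 0.04  0.43  0.19  1.34 -0.    0.15] F [-2.6 -1.4 -0.1] g 1.003
tool shift [0.0029 0.0036 0.    ]
turn deg -0.16
```

Stop reached: bar angle stopped growing at about 0.80 and the frame top began to turn slightly. Backing off and rising.

Call:
send_rows:
  commands:
    - [0.004, 0, 0, 0, 1]
    - [0.004, 0, 0, 0, 1]
    - [0.002, 0, 0, 0, 1]
    - [0, 0.002, -0.02, 0, 1]
    - [0, 0.002, -0.04, 0, 1]
    - [0, 0, -0.045, 0, 1]
    - [0, 0, -0.045, 0, 1]
    - [0, -0.01, -0.045, 0, 1]

```text
time: 17.9
eef_pos: [0.6347, 0.0928, 0.2415]
orientation: [-0.012, 0.053, 0.999, -0.001]
force: [0.8, -0.1, 0.8]
grip_width: 0.997
```

```bash
python3 bar.py s19; python3 -c "
from h import *
togo([.556,.0066,.23],np.pi-.107)"
```

```text
214
stem angle 0.8116155394353016
bar pts 89 xf,zf 0.06635566838163326 0.03612227925259563 top z 0.07796753023656064
bar angle 0.8223053963673892
top xf,zf,y 0.00045085956681018696 0.12941067504615827 155
topedge slope 0.10992217726235554 (init ~.107)
t 17.95 tcp [0.6378 0.0905 0.2519] zaxis [-0.01  -0.003 -1.   ] yaw 3.0339 j [ 0.04  0.4   0.55  1.73 -0.    0.15] F [ 0.6 -0.9  7.1] g 0.999
tool shift [-0.0083  0.0095  0.2018]
turn deg -0.04
t 17.95 tcp [0.6378 0.0905 0.2519] zaxis [-0.01  -0.003 -1.   ] yaw 3.0339 j [ 0.04  0.4   0.55  1.73 -0.    0.15] F [ 0.6 -0.9  7.1] g 0.999
tool shift [ 0.072  -0.0921  0.023 ]
turn deg -0.04
```

View pics/s19.png

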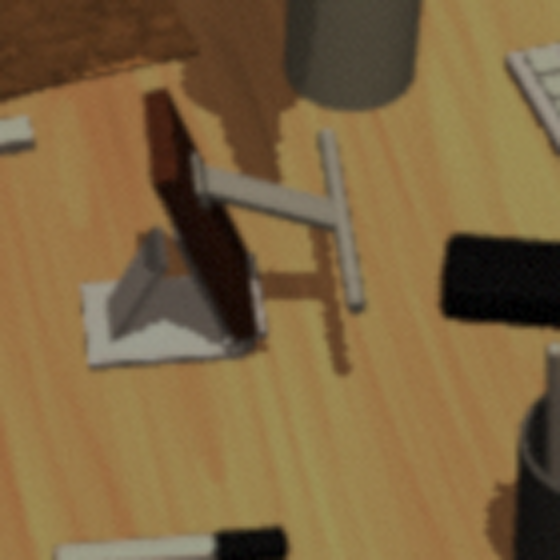

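Call:
send_rows:
  commands:
    - [0.014, -0.02, 0, 0, 1]
    - [0.022, -0.03, 0.005, 0, 1]
    - [0.022, -0.03, 0.005, 0, 1]
    - [0.01, -0.012, 0.005, 0, 1]
    - [0, 0, 0.01, 0, 1]
    - [0, 0, 0, 0, 1]

```text
time: 18.55
eef_pos: [0.5636, 0.0044, 0.235]
orientation: [0.007, 0.053, 0.999, -0.001]
force: [0.1, 1.1, -0.7]
grip_width: 0.999
```

```bash
python3 -c "
from h import *
d=snap('wrist'); cv2.imwrite('pics/w20.png',d['frame']); W=cloud(d); np.save('w20.npy',W)
m=(W[...,2]>.13)&(W[...,2]<.15)&(abs(W[...,0]-.555)<.03)&(abs(W[...,1])<.06); q=W[m]; print(m.sum(),np.percentile(q,[1,50,99],axis=0).round(4),q.mean(0).round(4))
togo([.560,.0061,.15],np.pi-.107)"
```

```text
2166 [[ 0.546  -0.0258  0.132 ]
 [ 0.5552  0.0072  0.1407]
 [ 0.5653  0.04    0.1435]] [0.5553 0.0073 0.1405]
t 18.6 tcp [0.564  0.0045 0.2359] zaxis [ 0.015 -0.004 -1.   ] yaw 3.036 j [-0.11  0.13  0.2   1.62 -0.   -0.  ] F [0.1 0.7 0.4] g 1.0
tool shift [0.0055 0.0014 0.0858]
turn deg 0.08
```

View pics/w20.png

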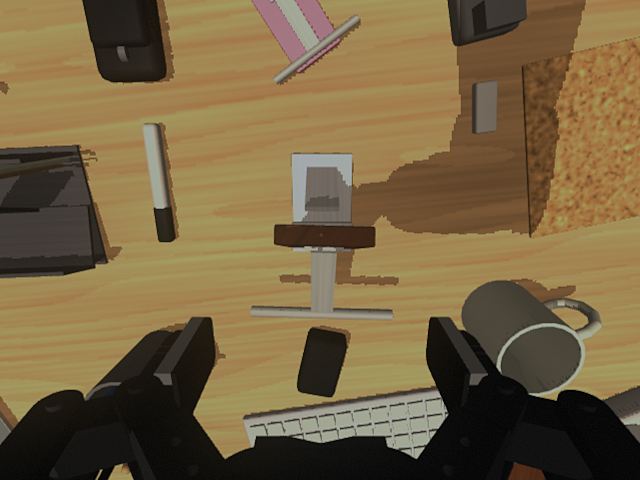

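Call:
send_rows:
  commands:
    - [0.005, 0.0015, 0.02, 0, 1]
    - [0.001, 0, 0.03, 0, 1]
    - [0.001, 0, 0.025, 0, 1]
    - [0, 0, 0.01, 0, 1]
    - [0, 0, 0, 0, 1]

```text
time: 19.1
eef_pos: [0.5638, 0.0105, 0.15]
orientation: [0.011, 0.05, 0.999, -0.001]
force: [-0.4, -0.8, -0.2]
grip_width: 1.002
```

```bash
python3 -c "
from h import *
togo([.560,.0065,.1],np.pi-.107)"
```

```text
t 19.1 tcp [0.5638 0.0105 0.15  ] zaxis [ 0.023 -0.003 -1.   ] yaw 3.0417 j [-0.1   0.12  0.01  1.44 -0.   -0.  ] F [-0.4 -0.8 -0.2] g 1.002
tool shift [ 0.0045 -0.0043  0.0499]
turn deg 0.41
```

Call:
send_rows:
  commands:
    - [0.004, -0.004, 0.01, 0.4, 1]
    - [0, 0, 0.02, 0, 1]
    - [0.001, 0, 0.015, 0, 1]
    - [0, 0, 0, 0, 1]

```text
time: 19.5
eef_pos: [0.564, 0.0081, 0.1085]
orientation: [0.015, 0.052, 0.999, -0.001]
force: [-0.5, -0.4, -0.7]
grip_width: 1.003
```

```bash
python3 -c "
from h import *
togo([.560,.0065,.1],np.pi-.107)
d=snap('wrist'); cv2.imwrite('pics/w21.png',d['frame'])
togo([.560,.0065,.1],np.pi-.107)"
```

```text
t 19.5 tcp [0.564  0.0081 0.1085] zaxis [ 0.031 -0.003 -1.   ] yaw 3.037 j [-0.1   0.12 -0.07  1.35  0.   -0.  ] F [-0.5 -0.4 -0.7] g 1.003
tool shift [ 0.0041 -0.002   0.0084]
turn deg 0.14
t 19.55 tcp [0.5648 0.008  0.1098] zaxis [ 0.033 -0.003 -0.999] yaw 3.0371 j [-0.1   0.12 -0.06  1.35  0.   -0.  ] F [ 0.8 -0.2 -0. ] g 1.001
tool shift [ 0.005  -0.002   0.0097]
turn deg 0.14
```

View pics/w21.png

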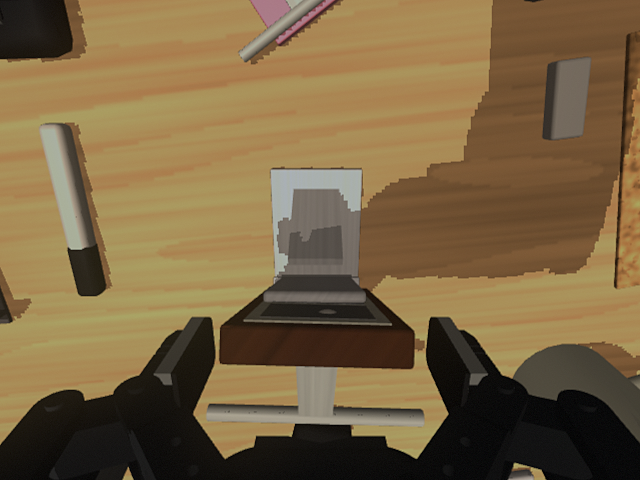

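Call:
send_rows:
  commands:
    - [0.005, -0.002, 0.008, 0, 1]
    - [0.001, 0, 0.006, 0, 1]
    - [0, 0, 0, 0, 0.7]
    - [0, 0, 0, 0, 0.5]
    - [0, 0, 0, 0, 0.5]
    - [0, 0, 0, 0, 0.5]
  newtons: 50

```text
time: 20.15
eef_pos: [0.5609, 0.0065, 0.0984]
orientation: [0.019, 0.052, 0.998, -0.001]
force: [-0.5, -0.0, -0.6]
grip_width: 0.79
```

```bash
python3 -c "
from h import *
togo([.560,.0065,.1],np.pi-.107)"
```

```text
t 20.15 tcp [0.5609 0.0065 0.0984] zaxis [ 0.038 -0.003 -0.999] yaw 3.0374 j [-0.11  0.11 -0.1   1.32  0.   -0.  ] F [-0.5 -0.  -0.6] g 0.79
tool shift [ 0.0008 -0.0001 -0.0016]
turn deg 0.16
```

Call:
send_rows:
  commands:
    - [0.002, 0, -0.01, 0, 0.5]
    - [0.004, 0, -0.025, 0, 0.5]
    - [0.006, 0, -0.04, 0, 0.5]
    - [0.006, 0, -0.04, 0, 0.5]
    - [0.003, 0, -0.02, 0, 0.5]
    - [0, 0, 0, 0, 0.5]

```text
time: 20.75
eef_pos: [0.5293, 0.0094, 0.233]
orientation: [0.012, 0.052, 0.999, -0.001]
force: [0.5, -0.4, -3.8]
grip_width: 0.784
```

```bash
python3 -c "
from h import *
fpose(save='w22.png')
d=snap('side'); cv2.imwrite('pics/s22.png',cv2.resize(d['frame'][100:350,220:470],None,fx=2.4,fy=2.4,interpolation=2))
togo([.53,.30,.24],np.pi+.1)"
```

```text
pic plane [0.5291 0.0091 0.2377] [ 0.9347 -0.1215  0.334 ] 5648 lean 0.3405 yaw -0.1292
n top 7324 h [0.0859 0.0865 0.087 ]
ywidth 0.0669
top [0.5232 0.0094 0.2752] bottom [0.5662 0.0038 0.1526] tcp [0.5293 0.0094 0.233 ]
t 20.85 tcp [0.5286 0.0095 0.2294] zaxis [ 0.02  -0.002 -1.   ] yaw 3.0369 j [-0.11  0.03  0.08  1.6   0.   -0.  ] F [-0.3 -0.1 -4.7] g 0.787
tool shift [ 0.0287  0.2891 -0.0111]
turn deg -11.73
```

View pics/s22.png

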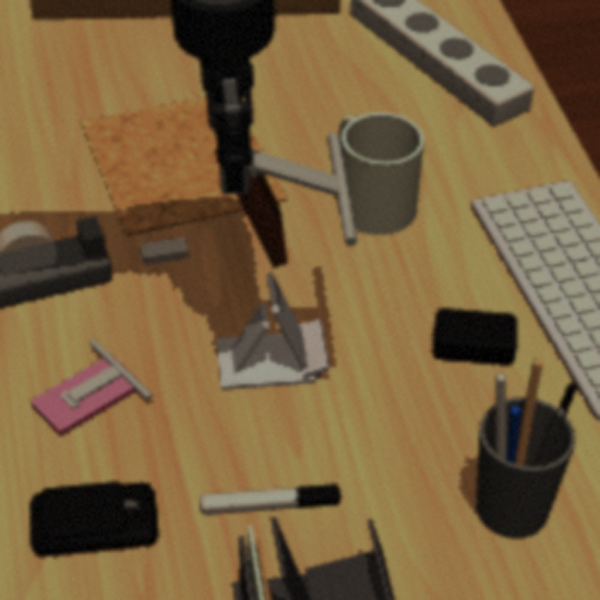

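View pics/w22.png

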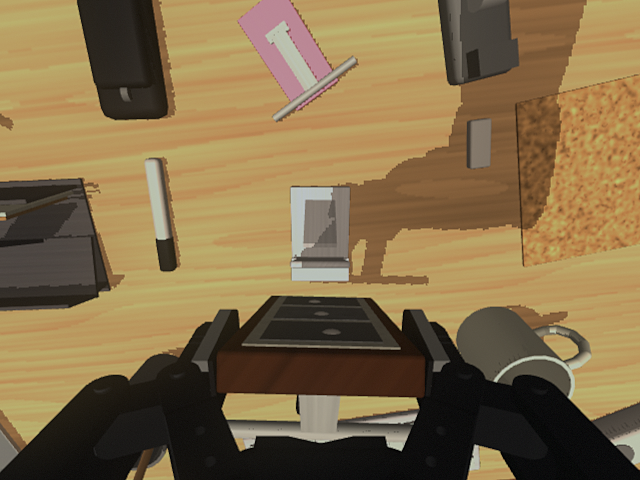

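Call:
send_rows:
  commands:
    - [0.005, 0.02, 0, -1.3, 0.5]
    - [0.009, 0.036, 0, -1.3, 0.5]
    - [0.009, 0.036, 0, -1.3, 0.5]
    - [0.009, 0.036, 0, -1.3, 0.5]
    - [0.009, 0.036, 0, -1.3, 0.5]
    - [0.009, 0.036, 0, -1.3, 0.5]
    - [0.009, 0.036, 0, -1.3, 0.5]
    - [0.006, 0.025, 0, -1.3, 0.5]
    - [0.003, 0.012, 0, -1.3, 0.5]
    - [0, 0, 0, 0, 0.5]

```text
time: 21.85
eef_pos: [0.4529, 0.2889, 0.1974]
orientation: [-0.013, -0.051, 0.999, -0.007]
force: [0.2, -0.1, -3.9]
grip_width: 0.791
```

```bash
python3 -c "
from h import *
fpose(save='w23.png')
d=snap('side'); cv2.imwrite('pics/s23.png',d['frame']); np.save('s23.npy',cloud(d))
togo([.456,.298,.15],np.pi+.1)"
```

```text
pic plane [0.4528 0.2886 0.2021] [0.9552 0.079  0.2852] 5654 lean 0.2892 yaw 0.0825
n top 7334 h [0.095  0.0955 0.0961]
ywidth 0.0668
top [0.4489 0.2879 0.2398] bottom [0.4858 0.291  0.1152] tcp [0.4529 0.2889 0.1974]
t 21.95 tcp [0.4537 0.2871 0.1979] zaxis [-0.025 -0.015 -1.   ] yaw -3.0419 j [ 0.44  0.11  0.09  1.59 -0.    0.34] F [ 0.1 -0.1 -4.5] g 0.79
tool shift [-0.0046  0.0112  0.0476]
turn deg -0.02
```

View pics/w23.png

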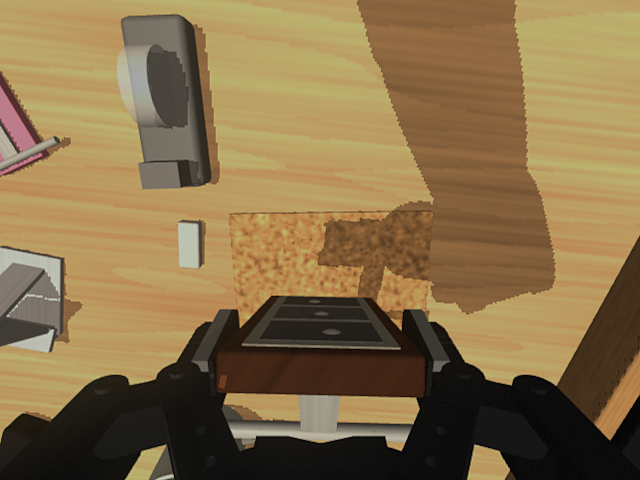

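View pics/s23.png

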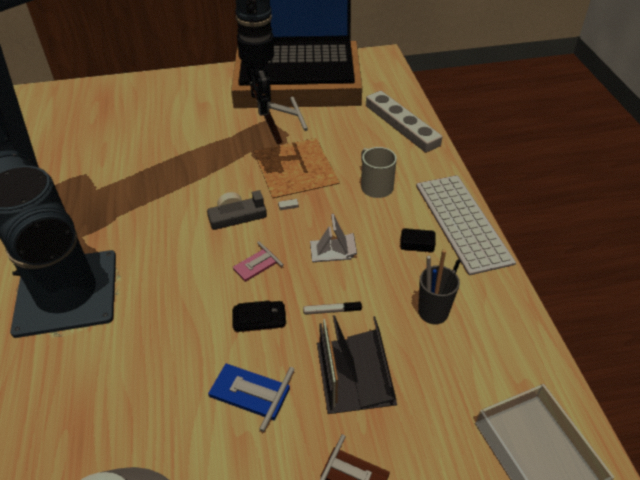

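```bash
python3 -c "
from h import *
d=snap('wrist'); W=cloud(d)
for u,v in [(233,215),(429,213),(235,260),(330,214)]: print(u,v,W[v,u].round(4))
S=np.load('side0.npy')
for u,v in [(256,156),(319,141),(337,181),(270,194),(296,168)]: print('s',u,v,S[v,u].round(4))
T=np.load('top0.npy')
I=cv2.imread('pics/side0.png'); h=cv2.cvtColor(I,cv2.COLOR_BGR2HSV)
# segment mat via texture color in side view
m=((h[...,1]>165)&(h[...,0]<20)).astype(np.uint8); m[:, :240]=0; m[:,350:]=0; m[:130]=0; m[205:]=0
m=cv2.morphologyEx(m,cv2.MORPH_OPEN,np.ones((2,2),np.uint8)); m=cv2.morphologyEx(m,cv2.MORPH_CLOSE,np.ones((7,7),np.uint8))
c=max(cv2.findContours(m,0,2)[0],key=cv2.contourArea); print(cv2.contourArea(c))
mm=np.zeros_like(m); cv2.drawContours(mm,[c],-1,1,-1); P=S[mm>0]; P=P[~np.isnan(P).any(1)]
print(cv2.minAreaRect((P[:,:2]*1000).astype(np.float32)))
togo([.456,.298,.15],np.pi+.1)"
```

```text
233 215 [0.4578 0.2024 0.0042]
429 213 [0.4375 0.3837 0.003 ]
235 260 [0.5021 0.2057 0.0041]
330 214 [0.4475 0.2923 0.0046]
s 256 156 [0.4367 0.3585 0.0059]
s 319 141 [ 6.072e-01  3.952e-01 -5.000e-04]
s 337 181 [0.6178 0.2206 0.007 ]
s 270 194 [ 0.4525  0.2176 -0.0025]
s 296 168 [0.5292 0.2955 0.002 ]
3.5
((574.0355224609375, 263.72509765625), (11.099266052246094, 4.947004795074463), 79.25817108154297)
t 22.0 tcp [0.4544 0.2868 0.1987] zaxis [-0.023 -0.015 -1.   ] yaw -3.043 j [ 0.44  0.11  0.09  1.59 -0.    0.34] F [ 1.  -0.5 -4.3] g 0.787
tool shift [-0.0039  0.0115  0.0484]
turn deg -0.08
```

Call:
send_rows:
  commands:
    - [-0.005, 0.006, 0.015, 0, 0.5]
    - [-0.005, 0.005, 0.025, 0, 0.5]
    - [-0.001, 0, 0.025, 0, 0.5]
    - [-0.001, 0, 0.01, 0, 0.5]
    - [0, 0, 0, 0, 0.5]

```text
time: 22.5
eef_pos: [0.4686, 0.2939, 0.1193]
orientation: [-0.01, -0.044, 0.999, -0.007]
force: [-0.7, -0.3, -3.7]
grip_width: 0.79
```

```bash
python3 -c "
from h import *
fpose()
togo([.456,.298,.15],np.pi+.1)"
```

```text
pic plane [0.4685 0.2937 0.124 ] [0.9544 0.0653 0.2914] 5649 lean 0.2957 yaw 0.0683
n top 7339 h [0.0134 0.0139 0.0144]
ywidth 0.0667
top [0.4644 0.293  0.1617] bottom [0.5022 0.2956 0.0373] tcp [0.4686 0.2939 0.1193]
t 22.55 tcp [0.4687 0.2939 0.1199] zaxis [-0.019 -0.014 -1.   ] yaw -3.0533 j [ 0.44  0.15 -0.01  1.43 -0.    0.35] F [-0.1 -0.1 -4.7] g 0.789
tool shift [ 0.0129  0.0048 -0.0299]
turn deg -0.67
```

Call:
send_rows:
  commands:
    - [0.002, 0.002, 0.015, -0.7, 0.5]
    - [0.002, 0, 0.012, 0, 0.5]
    - [0, 0, 0.004, 0, 0.5]

```text
time: 22.85
eef_pos: [0.4671, 0.2955, 0.0923]
orientation: [-0.006, -0.049, 0.999, -0.005]
force: [0.1, -0.1, -3.8]
grip_width: 0.789
```

```bash
python3 -c "
from h import *
fpose()
togo([.456,.298,.15],np.pi+.1)"
```

```text
pic plane [0.4669 0.2953 0.0973] [0.9514 0.0744 0.2988] 5586 lean 0.3035 yaw 0.0781
n top 7342 h [-0.0167 -0.0162 -0.0157]
ywidth 0.0667
top [0.4626 0.2945 0.1347] bottom [0.5013 0.2975 0.0106] tcp [0.4671 0.2955 0.0923]
t 22.9 tcp [0.4671 0.2955 0.092 ] zaxis [-0.012 -0.011 -1.   ] yaw -3.0428 j [ 0.45  0.15 -0.07  1.37 -0.01  0.35] F [-0.2 -0.2 -4.5] g 0.791
tool shift [ 0.0116  0.003  -0.0579]
turn deg -0.07
```

Call:
send_rows:
  commands:
    - [0, 0, 0.005, 0, 0.6]
    - [0, 0, 0.003, 0, 0.6]
    - [0, 0, 0.002, 0, 0.6]
  newtons: 20

```text
time: 23.2
eef_pos: [0.4684, 0.2958, 0.0874]
orientation: [-0.004, -0.049, 0.999, -0.005]
force: [-3.4, -0.9, 4.4]
grip_width: 0.789
```

```bash
python3 -c "
from h import *
fpose()
togo([.456,.298,.15],np.pi+.1)"
```

```text
pic plane [0.4682 0.2956 0.0918] [0.9513 0.0734 0.2993] 5767 lean 0.304 yaw 0.077
n top 7316 h [-0.0218 -0.0213 -0.0208]
ywidth 0.0668
top [0.4636 0.2947 0.1298] bottom [0.5024 0.2977 0.0058] tcp [0.4684 0.2958 0.0874]
t 23.25 tcp [0.4683 0.2958 0.0874] zaxis [-0.007 -0.01  -1.   ] yaw -3.0432 j [ 0.45  0.15 -0.08  1.35 -0.01  0.35] F [-5.3 -1.8  5.7] g 0.788
tool shift [ 0.0125  0.0028 -0.0626]
turn deg -0.09
```

Call:
send_rows:
  commands:
    - [-0.006, 0, -0.001, 0, 0.6]
    - [-0.006, 0, -0.001, 0, 0.6]
    - [-0.006, 0, -0.001, 0, 0.6]
    - [-0.006, 0, -0.001, 0, 0.6]

```text
time: 23.65
eef_pos: [0.4947, 0.299, 0.0907]
orientation: [-0.003, -0.049, 0.999, -0.004]
force: [0.6, -0.2, -3.3]
grip_width: 0.789
```

```bash
python3 -c "
from h import *
fpose(save='w24.png')
togo([.456,.298,.15],np.pi+.1)"
```

```text
pic plane [0.4944 0.2987 0.0956] [0.9494 0.0736 0.3055] 5627 lean 0.3104 yaw 0.0773
n top 7328 h [-0.03   -0.0295 -0.0289]
ywidth 0.0667
top [0.4898 0.2979 0.1331] bottom [0.5294 0.301  0.0093] tcp [0.4947 0.299  0.0907]
t 23.7 tcp [0.496  0.299  0.0909] zaxis [-0.003 -0.008 -1.   ] yaw -3.0433 j [ 0.43  0.21 -0.    1.36 -0.01  0.33] F [ 2.7  0.3 -4.3] g 0.789
tool shift [ 0.0401  0.0024 -0.059 ]
turn deg -0.1
```

The frame slid rather than pivoted. I'll move it back and retry with more down-force on the cork.

Call:
send_rows:
  commands:
    - [0.01, 0, -0.004, 0, 0.6]
    - [0.015, 0, 0, 0, 0.6]
    - [0.015, 0, 0, 0, 0.6]
    - [0.005, 0, 0.004, 0, 0.6]
    - [0, 0, 0.006, 0, 0.6]
    - [0, 0, 0.006, 0, 0.6]
    - [0, 0, 0.004, 0, 0.6]
  newtons: 20

```text
time: 24.4
eef_pos: [0.449, 0.2943, 0.0871]
orientation: [0.001, -0.049, 0.999, -0.004]
force: [-5.7, -2.8, 7.4]
grip_width: 0.793
```

```bash
python3 -c "
from h import *
fpose()
togo([.456,.298,.15],np.pi+.1)"
```

```text
pic plane [0.4488 0.294  0.0912] [0.9492 0.0723 0.3063] 5861 lean 0.3113 yaw 0.076
n top 7311 h [-0.0196 -0.0191 -0.0186]
ywidth 0.0668
top [0.4439 0.2932 0.1295] bottom [0.4836 0.2963 0.0058] tcp [0.449  0.2943 0.0871]
t 24.45 tcp [0.4489 0.2943 0.087 ] zaxis [ 0.001 -0.007 -1.   ] yaw -3.0438 j [ 0.46  0.1  -0.13  1.34 -0.01  0.36] F [-7.3 -3.5 14.5] g 0.789
tool shift [-0.0075  0.0025 -0.063 ]
turn deg -0.13
```

Call:
send_rows:
  commands:
    - [-0.005, 0, 0.002, 0, 0.6]
    - [-0.005, 0, 0.002, 0, 0.6]
    - [-0.005, 0, 0.002, 0, 0.6]

```text
time: 24.75
eef_pos: [0.4641, 0.2966, 0.0869]
orientation: [0.002, -0.049, 0.999, -0.002]
force: [-4.3, -0.8, 12.8]
grip_width: 0.79
```

```bash
python3 -c "
from h import *
fpose()
togo([.456,.298,.15],np.pi+.1)"
```

```text
pic plane [0.4637 0.2963 0.0919] [0.947  0.0722 0.3129] 5638 lean 0.3183 yaw 0.0761
n top 7317 h [-0.0279 -0.0274 -0.0269]
ywidth 0.0669
top [0.4588 0.2954 0.1293] bottom [0.4994 0.2985 0.0058] tcp [0.4641 0.2966 0.0869]
t 24.8 tcp [0.4655 0.2968 0.0869] zaxis [ 0.006 -0.004 -1.   ] yaw -3.0432 j [ 0.45  0.13 -0.1   1.34 -0.01  0.35] F [-0.4 -0.4  4. ] g 0.79
tool shift [ 0.009   0.0018 -0.0632]
turn deg -0.09
```

Cork friction is too low for that: the frame slides and lean stays about 0.32. The rack's fixed 45 mm wall can act as a positive stop, with the leg reaching over it. I'll hook the lower back of the frame against it and turn the frame in the pads.

Call:
send_rows:
  commands:
    - [0, 0, -0.02, 0, 0.5]
    - [0, 0, -0.04, 0, 0.5]
    - [0, 0, -0.045, 0, 0.5]
    - [0, 0, -0.045, 0, 0.5]
    - [-0.003, -0.02, -0.02, 1, 0.5]
    - [-0.006, -0.04, 0, 1, 0.5]
    - [-0.006, -0.042, 0, 1, 0.5]
    - [-0.006, -0.042, 0, 1, 0.5]
    - [-0.006, -0.042, 0, 1, 0.5]
    - [-0.006, -0.042, 0, 1, 0.5]
    - [-0.006, -0.042, 0, 1, 0.5]
    - [-0.006, -0.042, 0, 1, 0.5]
  newtons: 50

```text
time: 26.0
eef_pos: [0.5291, -0.0189, 0.2515]
orientation: [0.003, 0.018, 1.0, -0.003]
force: [0.0, -0.7, -3.5]
grip_width: 0.788
```

```bash
python3 -c "
from h import *
togo([.55,-.307,.25],np.pi-.0625)"
```

```text
t 26.0 tcp [ 0.5291 -0.0189  0.2515] zaxis [ 0.006 -0.006 -1.   ] yaw 3.105 j [-0.16  0.06  0.15  1.66 -0.01 -0.12] F [ 0.  -0.7 -3.5] g 0.788
tool shift [-0.0314 -0.2871  0.0034]
turn deg 1.49
```

Call:
send_rows:
  commands:
    - [-0.004, -0.042, 0, 0.5, 0.5]
    - [-0.004, -0.042, 0, 0.5, 0.5]
    - [-0.004, -0.042, 0, 0.5, 0.5]
    - [-0.004, -0.042, 0, 0, 0.5]
    - [-0.004, -0.035, 0, 0, 0.5]
    - [-0.002, -0.02, 0, 0, 0.5]
    - [0, -0.01, 0, 0, 0.5]
    - [0, 0, 0, 0, 0.5]

```text
time: 26.8
eef_pos: [0.5395, -0.2735, 0.2403]
orientation: [0.0, 0.038, 0.999, -0.004]
force: [-0.4, 1.7, -4.1]
grip_width: 0.789
```

```bash
python3 -c "
from h import *
fpose(save='w25.png')
togo([.545,-.307,.19],np.pi-.0625)
d=snap('side'); cv2.imwrite('pics/s25.png',cv2.resize(d['frame'][200:450,220:470],None,fx=2.4,fy=2.4,interpolation=2))
W=np.load('w3.npy')
for u in (290,330,370): print(u,[W[v,u].round(4).tolist() for v in (286,292,296,300,304)])
"
```

```text
pic plane [ 0.5392 -0.2737  0.2456] [ 0.9458 -0.0918  0.3115] 5543 lean 0.3168 yaw -0.0967
n top 7340 h [0.0941 0.0946 0.0951]
ywidth 0.0668
top [ 0.5344 -0.2737  0.2826] bottom [ 0.5747 -0.2776  0.159 ] tcp [ 0.5395 -0.2735  0.2403]
t 26.85 tcp [ 0.5396 -0.2724  0.2402] zaxis [-0.    -0.007 -1.   ] yaw 3.0675 j [-0.58  0.26  0.35  1.66 -0.01 -0.5 ] F [-0.2 -0.  -4.7] g 0.787
tool shift [-0.008  -0.0337  0.0504]
turn deg -0.66
290 [[0.5856, -0.3551, 0.0255], [0.5871, -0.3544, 0.0377], [0.5816, -0.3523, 0.0598], [0.5819, -0.3517, 0.068], [0.618, -0.3597, -0.0002]]
330 [[0.5885, -0.3139, 0.0248], [0.5897, -0.3144, 0.0373], [0.5837, -0.3148, 0.0602], [0.5841, -0.315, 0.0683], [0.6209, -0.3148, -0.0004]]
370 [[0.591, -0.2726, 0.0249], [0.592, -0.2743, 0.0376], [0.5864, -0.2771, 0.0594], [0.5863, -0.2783, 0.0684], [0.6237, -0.2699, -0.0004]]
```

View pics/w25.png

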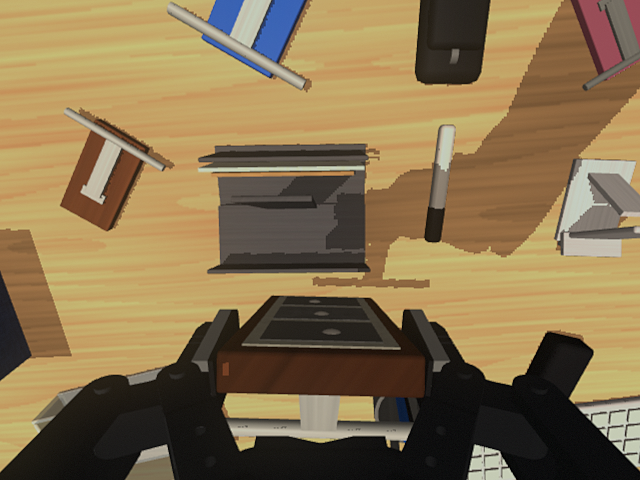

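View pics/s25.png

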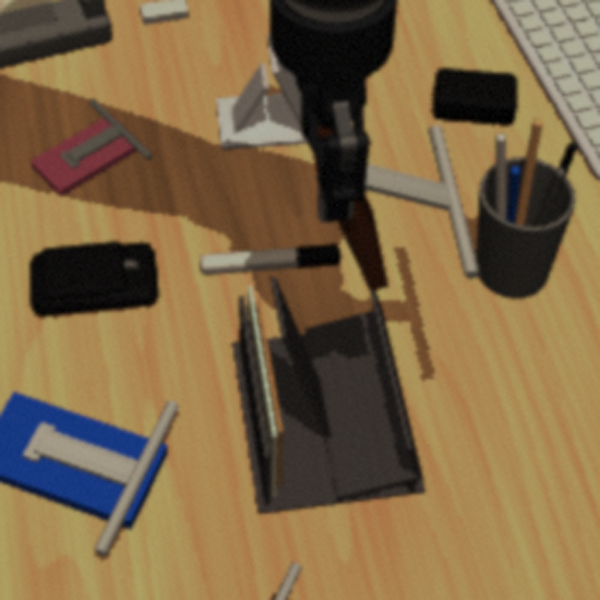

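```bash
python3 -c "
from h import *
W=np.load('top0.npy'); m=(W[...,0]>.6)&(W[...,0]<.8)&(W[...,1]>-.26)&(W[...,1]<-.1)&(W[...,2]>.05)&(W[...,2]<.16); q=W[m]; print('cup',np.percentile(q,[2,50,98],axis=0).round(3))
W=np.load('side0.npy'); m=(W[...,0]>.6)&(W[...,0]<.8)&(W[...,1]>-.26)&(W[...,1]<-.1)&(W[...,2]>.03)&(W[...,2]<.16); q=W[m]; print('cup',np.percentile(q,[2,50,98],axis=0).round(3))
togo([.541,-.306,.17],np.pi-.0625)"
```

```text
cup [[ 0.69  -0.234  0.053]
 [ 0.731 -0.201  0.095]
 [ 0.759 -0.165  0.155]]
cup [[ 0.688 -0.237  0.034]
 [ 0.721 -0.211  0.086]
 [ 0.756 -0.168  0.152]]
t 26.9 tcp [ 0.5397 -0.2713  0.2407] zaxis [ 0.    -0.006 -1.   ] yaw 3.0687 j [-0.57  0.26  0.35  1.66 -0.01 -0.5 ] F [-0.1  0.4 -3.9] g 0.794
tool shift [-0.0038 -0.034   0.0709]
turn deg -0.59
```

Call:
send_rows:
  commands:
    - [-0.002, -0.017, 0, -0.5, 0.5]
    - [-0.002, -0.017, 0.01, 0, 0.5]
    - [0, -0.004, 0.025, 0, 0.5]
    - [0, 0, 0.03, 0, 0.5]
    - [0, 0, 0.02, 0, 0.5]
    - [0, 0, 0, 0, 0.5]

```text
time: 27.5
eef_pos: [0.5443, -0.3047, 0.1532]
orientation: [0.002, 0.027, 1.0, -0.002]
force: [-0.9, 0.7, -4.9]
grip_width: 0.789
```

```bash
python3 -c "
from h import *
fpose(save='w26.png')
d=snap('side'); cv2.imwrite('pics/s26.png',cv2.resize(d['frame'][200:450,220:470],None,fx=2.4,fy=2.4,interpolation=2))
togo([.541,-.306,.131],np.pi-.0625)
"
```

```text
pic plane [ 0.5439 -0.3049  0.1587] [ 0.9465 -0.0729  0.3144] 5532 lean 0.3198 yaw -0.0768
n top 7325 h [0.0087 0.0092 0.0097]
ywidth 0.0668
top [ 0.539  -0.3051  0.1954] bottom [ 0.5798 -0.3082  0.072 ] tcp [ 0.5443 -0.3047  0.1532]
t 27.6 tcp [ 0.5457 -0.3057  0.1568] zaxis [ 0.008 -0.008 -1.   ] yaw 3.0876 j [-0.62  0.29  0.23  1.5  -0.   -0.56] F [ 0.5  0.7 -3.7] g 0.784
tool shift [ 0.0049 -0.0004  0.0258]
turn deg 0.49
```

View pics/s26.png

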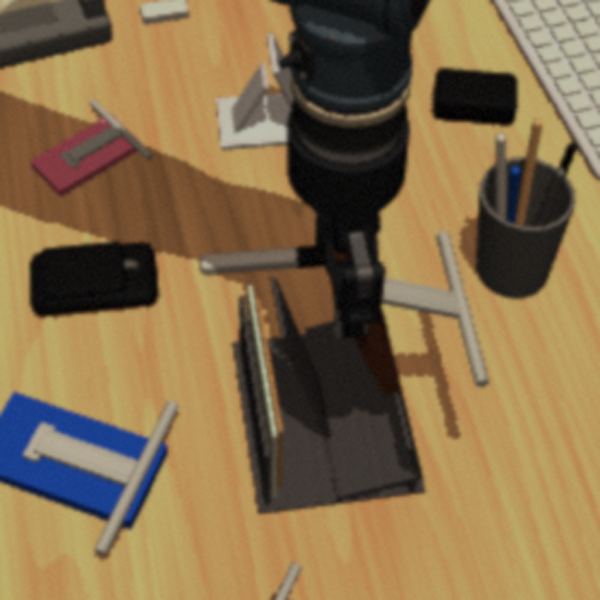

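Call:
send_rows:
  commands:
    - [0.012, 0, 0, 0.4, 0.5]
    - [0.002, 0, 0.012, 0, 0.5]
    - [0, 0, 0.015, 0, 0.5]
    - [0, 0, 0.004, 0, 0.5]

```text
time: 28.0
eef_pos: [0.5364, -0.3066, 0.1307]
orientation: [0.01, 0.03, 0.999, -0.007]
force: [-0.4, -0.1, -4.0]
grip_width: 0.79
```

```bash
python3 -c "
from h import *
fpose(save='w27.png')
d=snap('side'); cv2.imwrite('pics/s27.png',cv2.resize(d['frame'][250:430,290:450],None,fx=3.3,fy=3.3,interpolation=2))
togo([.541,-.306,.131],np.pi-.0625)
"
```

```text
pic plane [ 0.5359 -0.3067  0.1362] [ 0.9411 -0.0741  0.33  ] 5552 lean 0.3363 yaw -0.0786
n top 7323 h [-0.0197 -0.0192 -0.0187]
ywidth 0.0666
top [ 0.5305 -0.3068  0.1729] bottom [ 0.5732 -0.3102  0.0502] tcp [ 0.5364 -0.3066  0.1307]
t 28.1 tcp [ 0.5365 -0.3067  0.1313] zaxis [ 0.02  -0.015 -1.   ] yaw 3.0827 j [-0.63  0.26  0.14  1.42 -0.   -0.57] F [ 0.4 -0.4 -3.2] g 0.79
tool shift [-0.0044  0.0009  0.0004]
turn deg 0.21
```

View pics/s27.png

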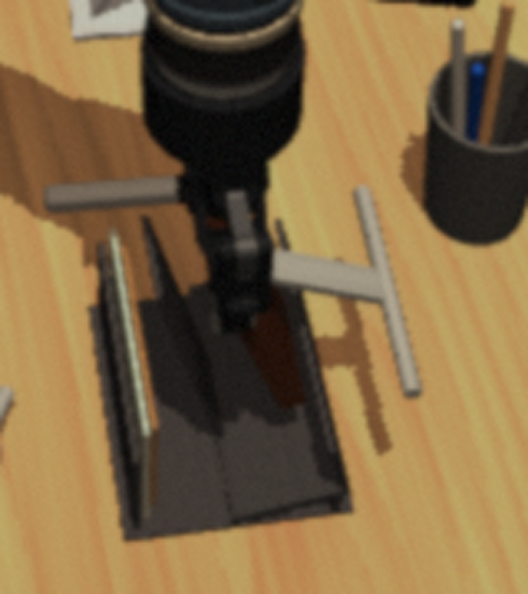

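Call:
send_rows:
  commands:
    - [0, 0, 0.006, 0, 0.6]
    - [-0.006, 0, 0.003, 0, 0.6]
    - [-0.007, 0, 0, 0, 0.6]
    - [-0.007, 0, 0, 0, 0.6]
    - [-0.007, 0, 0, 0, 0.6]
  newtons: 20

```text
time: 28.6
eef_pos: [0.5583, -0.3083, 0.1207]
orientation: [0.001, 0.03, 1.0, -0.007]
force: [-6.6, 0.2, -2.4]
grip_width: 0.79
```

```bash
python3 -c "
from h import *
fpose(save='w28.png')
d=snap('side'); cv2.imwrite('pics/s28.png',cv2.resize(d['frame'][250:430,290:450],None,fx=3.3,fy=3.3,interpolation=2))
togo([.541,-.306,.131],np.pi-.0625)
"
```

```text
pic plane [ 0.5564 -0.3089  0.1189] [ 0.9761 -0.0642  0.2076] 8734 lean 0.2091 yaw -0.0657
n top 6895 h [0.0403 0.0408 0.0414]
ywidth 0.0663
top [ 0.5541 -0.3088  0.1634] bottom [ 0.5811 -0.3105  0.0362] tcp [ 0.5583 -0.3083  0.1207]
t 28.7 tcp [ 0.559  -0.3083  0.1204] zaxis [ 0.003 -0.015 -1.   ] yaw 3.0822 j [-0.6   0.34  0.21  1.43 -0.01 -0.54] F [-5.1 -0.9 -2.1] g 0.788
tool shift [ 0.018   0.0011 -0.0107]
turn deg 0.18
```

View pics/s28.png

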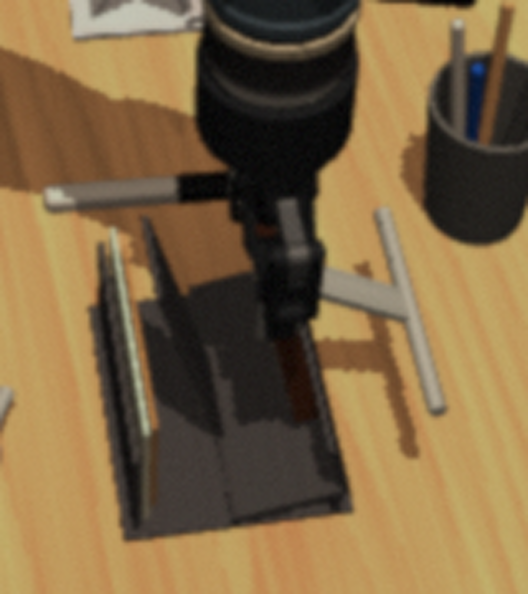

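It's pivoting: lean 0.34 → 0.21. Continuing.

Call:
send_rows:
  commands:
    - [-0.007, 0, 0, 0, 0.6]
    - [-0.007, 0, 0, 0, 0.6]
    - [-0.007, 0, 0, 0, 0.6]
    - [-0.007, 0, 0, 0, 0.6]

```text
time: 29.1
eef_pos: [0.5772, -0.3095, 0.1188]
orientation: [-0.012, 0.031, 0.999, -0.007]
force: [-7.8, 0.6, 0.8]
grip_width: 0.786
```

```bash
python3 -c "
from h import *
fpose(save='w29.png')
d=snap('side'); cv2.imwrite('pics/s29.png',cv2.resize(d['frame'][250:430,290:450],None,fx=3.3,fy=3.3,interpolation=2))
togo([.541,-.306,.131],np.pi-.0625)
"
```

```text
pic plane [ 0.5686 -0.3095  0.1292] [ 0.998  -0.0634 -0.0087] 9369 lean -0.0087 yaw -0.0634
n top 6163 h [0.1668 0.1673 0.1678]
ywidth 0.0668
top [ 0.5758 -0.31    0.1621] bottom [ 0.5747 -0.3099  0.0321] tcp [ 0.5772 -0.3095  0.1188]
t 29.2 tcp [ 0.578  -0.3096  0.1187] zaxis [-0.023 -0.013 -1.   ] yaw 3.0799 j [-0.58  0.41  0.3   1.47 -0.02 -0.52] F [-6.9  0.2 -1.8] g 0.788
tool shift [ 0.0374  0.0011 -0.0115]
turn deg 0.05
```

View pics/s29.png

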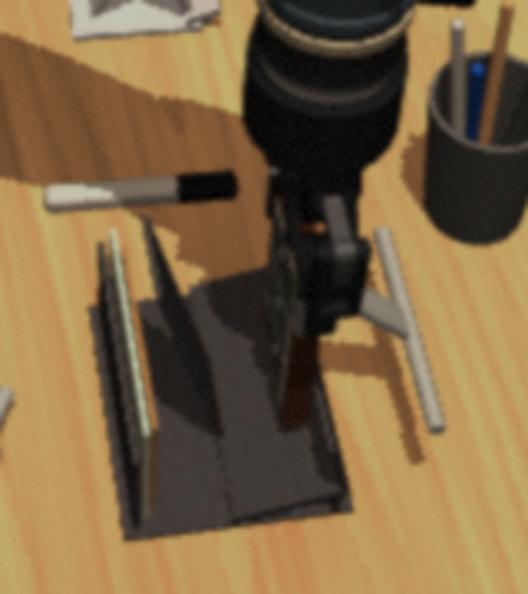

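View pics/w29.png

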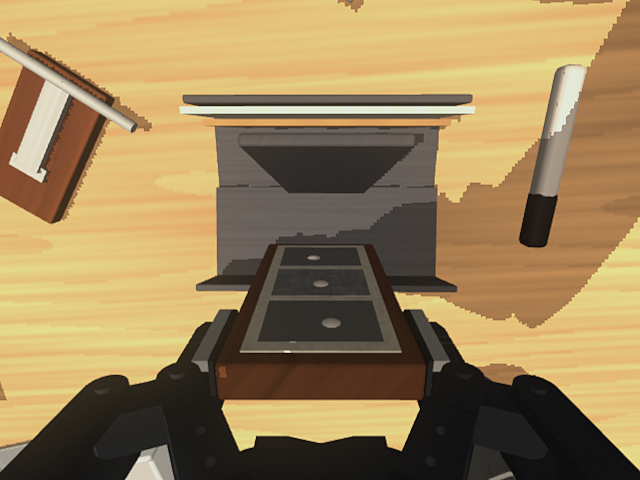

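Call:
send_rows:
  commands:
    - [-0.007, 0, -0.001, 0, 0.6]
    - [-0.007, 0, -0.001, 0, 0.6]
    - [-0.007, 0, -0.001, 0, 0.6]
    - [-0.007, 0, -0.001, 0, 0.6]

```text
time: 29.6
eef_pos: [0.5954, -0.3107, 0.118]
orientation: [-0.026, 0.032, 0.999, -0.006]
force: [-7.5, -0.1, -3.6]
grip_width: 0.79
```

```bash
python3 -c "
from h import *
fpose(save='w30.png')
d=snap('side'); cv2.imwrite('pics/s30.png',cv2.resize(d['frame'][250:430,290:450],None,fx=3.3,fy=3.3,interpolation=2))
togo([.541,-.306,.131],np.pi-.0625)
"
```

```text
pic plane [ 0.5836 -0.3105  0.1346] [ 0.9713 -0.0629 -0.2294] 9217 lean -0.2314 yaw -0.0647
n top 4977 h [0.2977 0.2981 0.2986]
ywidth 0.0657
top [ 0.597  -0.3112  0.1612] bottom [ 0.5673 -0.3093  0.0346] tcp [ 0.5954 -0.3107  0.118 ]
t 29.7 tcp [ 0.5962 -0.3107  0.1179] zaxis [-0.052 -0.01  -0.999] yaw 3.0775 j [-0.56  0.49  0.4   1.52 -0.04 -0.5 ] F [-5.8 -0.4 -4.9] g 0.788
tool shift [ 0.0559  0.001  -0.0103]
turn deg -0.09
```

View pics/s30.png

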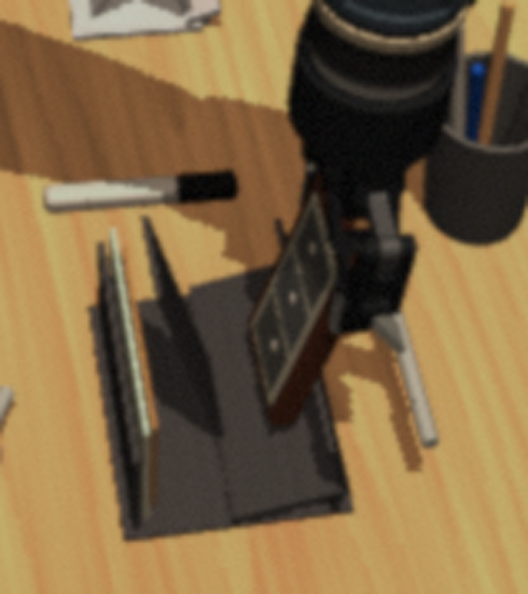

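View pics/w30.png

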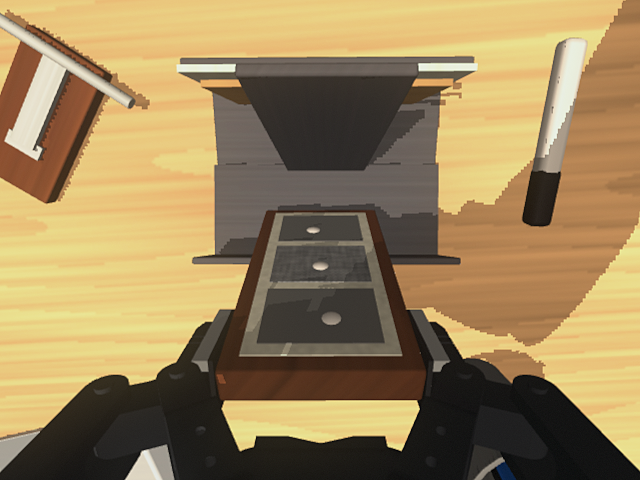

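Call:
send_rows:
  commands:
    - [-0.007, 0, -0.001, 0, 0.6]
    - [-0.007, 0, -0.001, 0, 0.6]
    - [-0.007, 0, -0.001, 0, 0.6]
    - [-0.007, 0, -0.001, 0, 0.6]

```text
time: 30.1
eef_pos: [0.6119, -0.3118, 0.1138]
orientation: [-0.043, 0.033, 0.999, -0.004]
force: [-8.0, -0.1, -5.0]
grip_width: 0.786
```

```bash
python3 -c "
from h import *
fpose(save='w31.png')
d=snap('side'); cv2.imwrite('pics/s31.png',cv2.resize(d['frame'][250:430,290:450],None,fx=3.3,fy=3.3,interpolation=2))
togo([.541,-.306,.131],np.pi-.0625)
"
```

```text
pic plane [ 0.5984 -0.3115  0.1346] [ 0.9002 -0.0591 -0.4315] 8794 lean -0.4461 yaw -0.0655
n top 3875 h [0.4149 0.4153 0.4156]
ywidth 0.0648
top [ 0.6165 -0.3127  0.1563] bottom [ 0.5605 -0.3091  0.0391] tcp [ 0.6119 -0.3118  0.1138]
t 30.2 tcp [ 0.6124 -0.3118  0.1136] zaxis [-0.086 -0.005 -0.996] yaw 3.0756 j [-0.55  0.58  0.51  1.58 -0.05 -0.48] F [-8.9 -0.4 -5. ] g 0.791
tool shift [ 0.0729  0.001  -0.0112]
turn deg -0.2
```

View pics/s31.png

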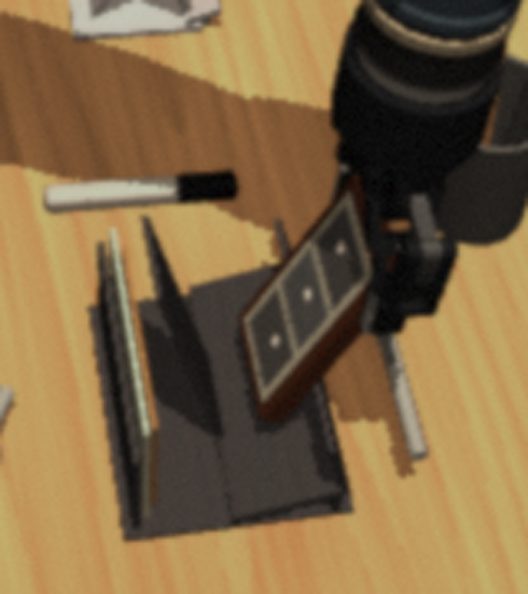

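Call:
send_rows:
  commands:
    - [0.006, 0, 0, 0, 0.5]
    - [0.002, 0, -0.02, 0, 0.5]
    - [0.004, 0, -0.04, 0, 0.5]
    - [0.004, 0, -0.045, 0, 0.5]
    - [0.008, 0, -0.035, 0, 0.5]
    - [0.01, 0, 0, 0, 0.5]
    - [0, 0, 0, 0, 0.5]
  newtons: 50

```text
time: 30.9
eef_pos: [0.5976, -0.3085, 0.2584]
orientation: [-0.034, 0.032, 0.999, -0.002]
force: [1.1, -0.6, -4.5]
grip_width: 0.787
```

```bash
python3 -c "
from h import *
fpose(save='w32.png')
togo([.525,.30,.23],np.pi+.1)
"
```

```text
pic plane [ 0.5837 -0.3083  0.2789] [ 0.9079 -0.0573 -0.4154] 8808 lean -0.4283 yaw -0.063
n top 3860 h [0.5309 0.5312 0.5315]
ywidth 0.0647
top [ 0.6015 -0.3094  0.301 ] bottom [ 0.5476 -0.306   0.1827] tcp [ 0.5976 -0.3085  0.2584]
t 30.95 tcp [ 0.5983 -0.3085  0.2589] zaxis [-0.067 -0.003 -0.998] yaw 3.0766 j [-0.56  0.57  0.79  1.85 -0.04 -0.49] F [ 0.4  0.2 -2.2] g 0.788
tool shift [0.1105 0.6027 0.0318]
turn deg -9.46
```

Call:
send_rows:
  commands:
    - [0.002, 0.02, 0, -0.6, 0.5]
    - [0.003, 0.04, 0, -0.6, 0.5]
    - [0.003, 0.042, 0, -0.6, 0.5]
    - [0.003, 0.042, 0, -0.6, 0.5]
    - [0.003, 0.042, 0, -0.6, 0.5]
    - [0.003, 0.042, 0, -0.6, 0.5]
    - [0.003, 0.042, 0, -0.6, 0.5]
    - [0.003, 0.042, 0, -0.6, 0.5]
    - [0.003, 0.042, 0, -0.6, 0.5]
    - [0.003, 0.042, 0, -0.6, 0.5]
    - [0.003, 0.042, 0, -0.6, 0.5]
    - [0.003, 0.042, 0, -0.6, 0.5]

```text
time: 32.15
eef_pos: [0.572, 0.1862, 0.2438]
orientation: [-0.032, -0.028, 0.999, 0.003]
force: [0.8, -0.2, -3.7]
grip_width: 0.789
```

```bash
python3 -c "
from h import *
togo([.547,.305,.2],np.pi+.1)
"
```

```text
t 32.15 tcp [0.572  0.1862 0.2438] zaxis [-0.065  0.004 -0.998] yaw -3.086 j [0.19 0.33 0.45 1.75 0.02 0.14] F [ 0.8 -0.2 -3.7] g 0.789
tool shift [0.0155 0.1196 0.0459]
turn deg -2.54
```

Call:
send_rows:
  commands:
    - [0.004, 0.035, 0, -1, 0.5]
    - [0.004, 0.03, 0, -0.8, 0.5]
    - [0.004, 0.015, 0, -0.7, 0.5]
    - [0.002, 0.004, 0, 0, 0.5]
    - [0, 0, 0, 0, 0.5]

```text
time: 32.65
eef_pos: [0.5497, 0.2802, 0.2394]
orientation: [-0.034, -0.055, 0.998, 0.005]
force: [0.4, -0.4, -3.6]
grip_width: 0.789
```

```bash
python3 -c "
from h import *
fpose(save='w33.png')
togo([.547,.305,.2],np.pi+.1)
"
```

```text
pic plane [0.5359 0.2774 0.2598] [ 0.9036  0.1097 -0.4141] 8790 lean -0.4269 yaw 0.1208
n top 3865 h [0.4977 0.4981 0.4985]
ywidth 0.0649
top [0.5535 0.2796 0.282 ] bottom [0.5001 0.2731 0.1636] tcp [0.5497 0.2802 0.2394]
t 32.7 tcp [0.5499 0.2797 0.2393] zaxis [-0.069  0.006 -0.998] yaw -3.0314 j [0.35 0.37 0.49 1.75 0.03 0.24] F [ 0.6 -0.9 -3.9] g 0.789
tool shift [-0.0026  0.025   0.0395]
turn deg 0.58
```

View pics/w33.png

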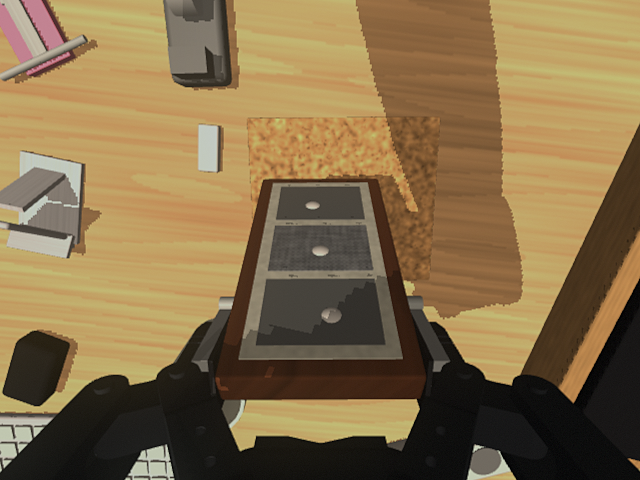

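Call:
send_rows:
  commands:
    - [-0.002, 0.013, 0.01, 0.5, 0.5]
    - [-0.002, 0.013, 0.025, 0, 0.5]
    - [-0.002, 0, 0.035, 0, 0.5]
    - [-0.002, 0, 0.03, 0, 0.5]
    - [-0.001, 0, 0.015, 0, 0.5]
    - [0, 0, 0, 0, 0.5]

```text
time: 33.3
eef_pos: [0.5526, 0.3037, 0.1181]
orientation: [-0.032, -0.043, 0.999, 0.005]
force: [0.3, -1.8, -4.2]
grip_width: 0.785
```

```bash
python3 -c "
from h import *
fpose(save='w34.png')
togo([.547,.305,.2],np.pi+.1)
"
```

```text
pic plane [0.5387 0.3013 0.1386] [ 0.9074  0.0881 -0.4109] 8791 lean -0.4234 yaw 0.0968
n top 3863 h [0.3857 0.3861 0.3865]
ywidth 0.0648
top [0.5563 0.303  0.1608] bottom [0.5031 0.2979 0.0422] tcp [0.5526 0.3037 0.1181]
t 33.35 tcp [0.5529 0.3037 0.1192] zaxis [-0.064  0.008 -0.998] yaw -3.0549 j [0.38 0.39 0.27 1.51 0.03 0.29] F [-0.2  0.3 -4.3] g 0.786
tool shift [ 0.0109  0.0029 -0.0802]
turn deg -0.76
```

Call:
send_rows:
  commands:
    - [0, 0, 0.015, 0, 0.5]
    - [0, 0, 0.015, 0, 0.5]
    - [0, 0, 0.003, 0, 0.5]
    - [0, 0, 0, 0, 0.5]

```text
time: 33.75
eef_pos: [0.5544, 0.3038, 0.0893]
orientation: [-0.028, -0.041, 0.999, 0.007]
force: [-0.2, 0.3, -3.2]
grip_width: 0.792
```

```bash
python3 -c "
from h import *
fpose(save='w35.png')
togo([.547,.305,.2],np.pi+.1)
"
```

```text
pic plane [0.5403 0.3014 0.1096] [ 0.9117  0.086  -0.4017] 8777 lean -0.4134 yaw 0.0941
n top 3899 h [0.3548 0.3553 0.3557]
ywidth 0.0648
top [0.5576 0.3031 0.132 ] bottom [0.5056 0.2981 0.0129] tcp [0.5544 0.3038 0.0893]
t 33.8 tcp [0.5545 0.3038 0.0896] zaxis [-0.057  0.011 -0.998] yaw -3.0586 j [0.38 0.39 0.22 1.45 0.03 0.3 ] F [ 0.2  0.1 -4.1] g 0.789
tool shift [ 0.0135  0.0035 -0.1098]
turn deg -0.98
```

Call:
send_rows:
  commands:
    - [0, 0, 0.005, 0, 0.5]
    - [0, 0, 0.003, 0, 0.5]

```text
time: 34.0
eef_pos: [0.5555, 0.3045, 0.0838]
orientation: [-0.026, -0.041, 0.999, 0.008]
force: [-1.7, -0.3, 2.6]
grip_width: 0.787
```

```bash
python3 -c "
from h import *
fpose(save='w36.png')
d=snap('side'); cv2.imwrite('pics/s36.png',cv2.resize(d['frame'][60:240,230:410],None,fx=3.3,fy=3.3,interpolation=2))
togo([.547,.305,.2],np.pi+.1)
"
```

```text
pic plane [0.5413 0.3021 0.1041] [ 0.9115  0.0863 -0.4022] 8753 lean -0.4139 yaw 0.0944
n top 3831 h [0.3505 0.351  0.3514]
ywidth 0.0648
top [0.5587 0.3037 0.1265] bottom [0.5066 0.2988 0.0074] tcp [0.5555 0.3045 0.0838]
t 34.1 tcp [0.5554 0.3044 0.084 ] zaxis [-0.053  0.013 -0.999] yaw -3.0587 j [0.38 0.39 0.21 1.43 0.03 0.3 ] F [-0.5 -0.4 -2.6] g 0.79
tool shift [ 0.0143  0.0032 -0.1154]
turn deg -0.98
```

View pics/s36.png

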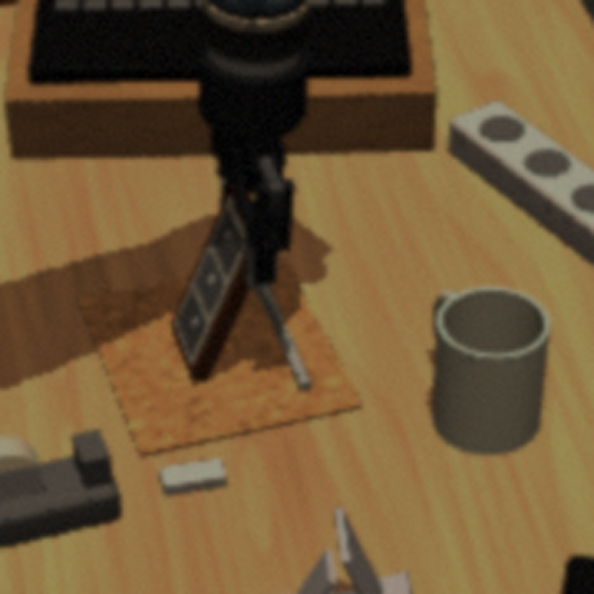

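Touching down: bottom at z 0.0074, lean back 0.414 against 0.43 nominal. Releasing gently.

Call:
send_rows:
  commands:
    - [0, 0, 0.002, 0, 0.7]
    - [0, 0, 0.001, 0, 0.82]
    - [0, 0, 0, 0, 0.86]
    - [0, 0, 0, 0, 0.95]
    - [0, 0, 0, 0, 1]
    - [0, 0, 0, 0, 1]
  newtons: 20

```text
time: 34.7
eef_pos: [0.558, 0.3061, 0.0858]
orientation: [-0.022, -0.041, 0.999, 0.009]
force: [-0.2, -0.4, 0.6]
grip_width: 0.999
```

```bash
python3 -c "
from h import *
fpose(save='w37.png')
togo([.547,.305,.2],np.pi+.1)
"
```

```text
pic plane [0.5436 0.3041 0.1061] [ 0.9104  0.0751 -0.4069] 8855 lean -0.4191 yaw 0.0823
n top 3730 h [0.352  0.3523 0.3526]
ywidth 0.0645
top [0.5601 0.3052 0.1258] bottom [0.5073 0.3008 0.0071] tcp [0.558  0.3061 0.0858]
t 34.75 tcp [0.558  0.3061 0.0858] zaxis [-0.045  0.017 -0.999] yaw -3.0582 j [0.38 0.39 0.21 1.42 0.03 0.3 ] F [-0.6 -0.5  0.2] g 1.005
tool shift [ 0.016   0.0022 -0.1136]
turn deg -0.95
```

View pics/w37.png

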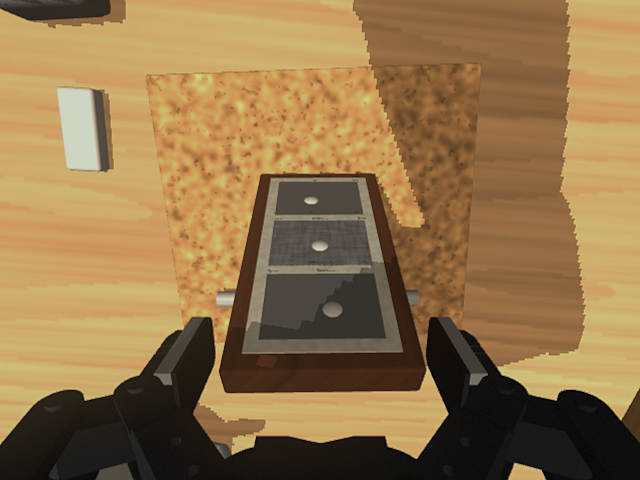

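Released and standing; both bar ends are visible on the mat at (227,298) and (412,297). Rising straight up.

Call:
send_rows:
  commands:
    - [0, 0.001, -0.015, 0, 1]
    - [0, 0, -0.03, 0, 1]
    - [0, 0, -0.04, 0, 1]
    - [0, 0, -0.045, 0, 1]
    - [0, 0, -0.04, 0, 1]
    - [0, 0, -0.02, 0, 1]
    - [0, 0, 0, 0, 1]
    - [0, 0, 0, 0, 1]

```text
time: 35.55
eef_pos: [0.5655, 0.3035, 0.2873]
orientation: [-0.021, -0.041, 0.999, 0.01]
force: [0.4, 0.3, 0.5]
grip_width: 0.999
```

```bash
python3 -c "
from h import *
d=snap('wrist'); cv2.imwrite('pics/w38.png',d['frame']); W=cloud(d); np.save('w38.npy',W)
d=snap('side'); cv2.imwrite('pics/s38.png',cv2.resize(d['frame'][60:240,230:410],None,fx=3.3,fy=3.3,interpolation=2)); np.save('s38.npy',cloud(d))
d=snap('top'); cv2.imwrite('pics/t38.png',d['frame'])
togo([.547,.305,.2],np.pi+.1)
"
```

```text
t 35.7 tcp [0.5646 0.3032 0.2851] zaxis [-0.047  0.016 -0.999] yaw -3.0582 j [0.37 0.45 0.68 1.84 0.03 0.29] F [ 0.2 -0.2 -0.3] g 1.0
tool shift [0.0135 0.0016 0.0859]
turn deg -0.95
```

View pics/w38.png

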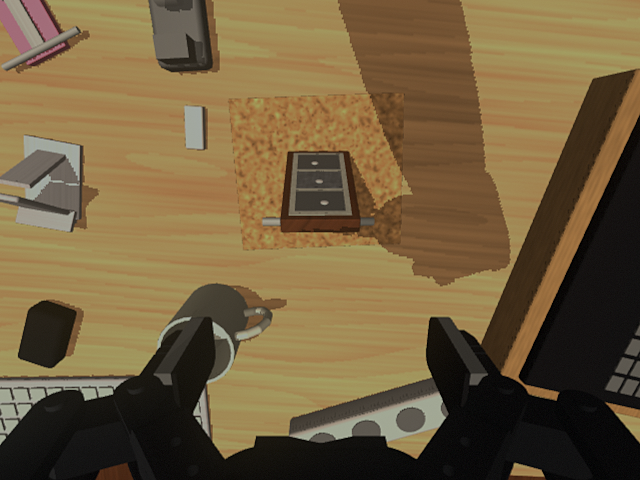

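View pics/s38.png

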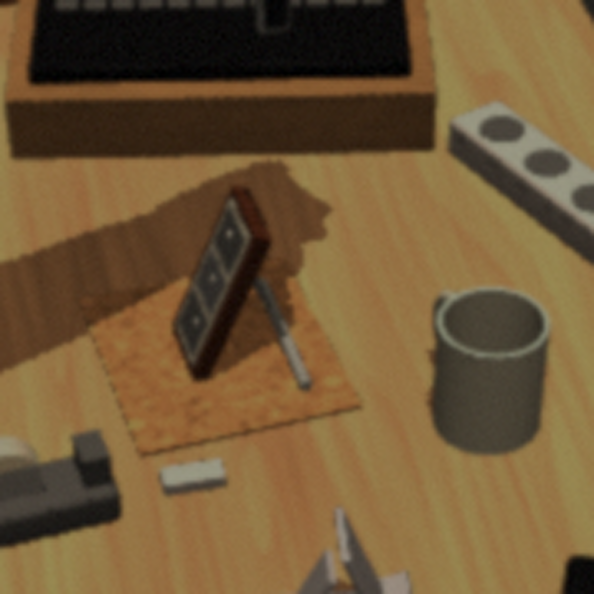

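View pics/t38.png

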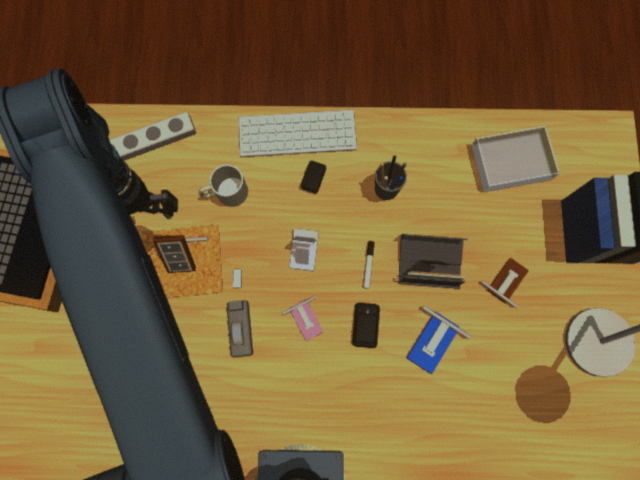

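The frame stands on the mat with both bar ends showing at (268,222) and (368,222), and the bystanders sit where they were. Final numeric check:

```bash
python3 -c "
from h import *
W=np.load('w38.npy')
P=W[158:212,296:350].reshape(-1,3); P=P[P[:,2]>.015]; c,n,k=fitplane(P); lean=np.arctan2(n[2],np.hypot(n[0],n[1])); print('lean',lean,'yaw',np.arctan2(n[1],n[0]),k)
for nm,(u,v) in dict(bl=(266,222),br=(370,222),m1=(230,99),m2=(402,96),m3=(245,247),m4=(402,243),fb1=(290,153),fb2=(350,153)).items(): print(nm,W[v,u].round(4))
o=np.array([.5317,.3035]);a=.109;R=np.array([[np.cos(a),np.sin(a)],[-np.sin(a),np.cos(a)]])
for nm,(u,v) in dict(bl=(266,222),br=(370,222),fb1=(290,153),fb2=(350,153),m1=(230,99),m4=(402,243)).items(): print(nm,'mat',(R@(W[v,u][:2]-o)).round(4))
d=snap('wrist'); print(np.abs(d['frame'].astype(int)-cv2.imread('pics/w38.png')).mean(), state()['qvel'])
A=cv2.imread('pics/top0.png').astype(int);B=cv2.imread('pics/t38.png').astype(int)
for nm,(u,v) in dict(mug=(228,185),eraser=(237,278),tape=(240,328),marker=(368,265),adapter=(313,178),pencup=(390,180),mouse=(366,325)).items():
    r=A[v-20:v+20,u-12:u+12].astype(np.uint8); s=cv2.matchTemplate(B[v-35:v+35,u-27:u+27].astype(np.uint8),r,cv2.TM_CCOEFF_NORMED); print(nm,np.array(cv2.minMaxLoc(s)[3])-15, round(s.max(),2))
"
```

```text
lean -0.42083656404115344 yaw 0.07301691794508339 2896
bl [0.5859 0.2476 0.0154]
br [0.5769 0.3672 0.0142]
m1 [0.4563 0.2023 0.0046]
m2 [0.4378 0.3869 0.0049]
m3 [0.621  0.2226 0.0043]
m4 [0.6026 0.4116 0.0009]
fb1 [0.5068 0.2706 0.0179]
fb2 [0.5019 0.3371 0.0038]
bl mat [ 0.0478 -0.0614]
br mat [0.0519 0.0584]
fb1 mat [-0.0283 -0.03  ]
fb2 mat [-0.026   0.0366]
m1 mat [-0.0859 -0.0924]
m4 mat [0.0822 0.0997]
5.64953125 [ 1.00423631e-03  5.20870392e-03 -8.00648113e-03  1.29491456e-03
  1.00716982e-04  5.60066562e-05]
mug [0 0] 1.0
eraser [0 0] 0.99
tape [0 0] 0.99
marker [0 0] 1.0
adapter [0 0] 1.0
pencup [0 0] 0.99
mouse [0 0] 0.91
```

Every check is within its limits, so I'm handing in.

```bash
python3 -c "
from workcell import sign_off
print(sign_off())"
```

```text
the job is handed in; nothing more can be done
None
```

The job is handed in at about 36 s of the 72 s allowed. By my last checks, the frame stands on its own leg on the mat, picture towards the robot's side. `sign_off` reports no verdict.

**What I did**
- **Rest:** I lifted the brown frame out of the rack, leaned it in the rest and let go.
- **Leg:** I pushed the foot bar with one finger until it hit the stop. I measured about 0.81 rad against the 0.8 stop, so my reading is slightly high.
- **Mat:** I took the frame again and carried it to the mat. Pivoting it there by dragging its bottom edge failed twice, because it slid on the cork.
- **Pivot:** I carried it back and hooked its lower back against the rack's fixed wall. That turned it in the pads to lean back, and then I set it down on the mat and released it.

**Last checks**

| Check | Measured | Allowed |
|---|---|---|
| Lean back | 0.42 rad | 0.30 to 0.56 |
| Yaw from square with the mat | about 0.04 rad | 0.8 at most |
| Bar ends, mat x | 0.048 and 0.052 m | within ±0.086 |
| Bar ends, mat y | -0.061 and 0.058 m | within ±0.096 |
| Bottom edge, mat x | about -0.027 m | -0.086 to 0.025 |
| Bottom centre height | about 7 mm | under 20 mm |
| Top of the bar (centre lies below it) | about 15 mm | under 20 mm for the centre |

The bystanders show no shift in the top view, and the gripper is well clear of the frame.

**What I could not confirm:** I did not measure the leg angle again on the mat; the lean of 0.42 rad against the nominal 0.43 fits it being at its stop. The last picture differed slightly from the one before it; I put that down to image noise and the arm still settling, and did not test it further.

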